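# Clamp the blow-off pipe at the core bench

## Robot

A 6-joint arm with a two-finger parallel gripper is mounted at the origin on the work surface. World frame = base frame: x ahead of the robot, y to its left, z up, the work surface at z = 0. Lengths are in mm, angles in rad, forces in N, time in s.
With the tool pointing down it reaches from about 275 to 750 mm from the base axis. Payload 10.2 kg.
Tool frame: the origin (TCP) lies at the very end of the fingers, on their centre line; the grasp point (between the pads) lies 19 mm behind it; z points along the fingers, y is the direction in which the jaws open and shut (so a half turn about z gives the same grasp; the last joint's range is limited). The gripper opens to 85 mm and grips with 20 to 120 N. Pads are 22 mm wide; open, the fingers measure 114 mm over their backs; the gripper's body (76 mm by 85 mm) begins 54 mm behind the grasp point. The pads swing forward as they close: fully open they stand 13 mm farther back than shut.
Start: joints at [0.958, 0.313, 1.498, -0, 1.331, -0.223], TCP at [199.515, 485.618, 231.294] pointing down, gripper open.
Joint ranges: [-2.94, 2.94], [-0.97, 2.17], [0.19, 2.56], [-1.23, 4.37], [0.02, 3.11], [-2.88, 2.88]. Speed limits (rad/s): [2.39, 2.39, 3.01, 3.14, 3.14, 3.14].

## Interface

Orientations are given as a unit quaternion [w, x, y, z].
In Python, from rig import readout, cams, finish_job gives the robot as it stands. The module is installed in compiled form; this text tells all that it offers.
- The arm moves only by the tool carry_out, never from a script. Its argument "steps" is one flat list of numbers, 7 for each row, row after row: the shift along the tool's x, y, z in cm, then the turn, a rotation vector about the tool's x, y, z in units of 5 degrees (1.0 is 5 degrees), then the opening, from -1 (shut) to 1 (fully open), so that 0 is half open. In form: [x, y, z, ax, ay, az, hand, x, y, z, ax, ay, az, hand, ...]. A call has 1 to 20 rows; each row shifts and turns the commanded pose from where the row before left it, along the tool's axes as they then stand; what a row does not reach is not made up. A row lasts 1/12 s, in which the tool goes at most 41.7 mm and 7.16 degrees, less where a joint would pass 70% of its speed; a pose out of reach is approached as far as the arm can. A call with a gripper value outside its range is refused whole. The fingers move at their own pace and stop on an object; "grip_force" is the grip in N (left out, the last holds). Time passes only in rows, so rows that do not move let the fingers close. It gives the time, the measured TCP pose, the force and the opening at its end, in the units of the state.
- readout.sense(): the state, without advancing time (a new reading comes with each control period).
- cams.capture(name): name is "scene" or "side" or "wrist"; returns the picture (480x640x3 uint8, red, green, blue); there is no depth.
- cams.calibration(name): a dict with "fx", "fy", "cx", "cy" (pixels), "R" (3x3) and "t" (3): a world point X has camera coordinates R X + t; the wrist camera has in their place "T_tool_cam" (4x4, takes a point from camera to tool coordinates, whose origin is the TCP and whose axes are the flange's). Camera axes: x right, y down, z forward; pixel columns grow to the right and rows downward; lengths in mm; the calibration is good to about 2 mm. A picture is of the moment at which its call begins: read the wrist's pose just before it. calibration takes no time and is no camera call.
- finish_job(): hands the job in, once; it reports no verdict.
The state is a dict: "time_s": time; "joints": joint angles; "dq": joint speeds; "tau": joint torques, N m; "eef_pos": TCP position; "ee_rot": TCP orientation; "force": force on the tool from outside, world axes, zero at the start; "wrist_torque": the same for the moment, N m; "grip_width": opening from 0.0 (shut) to 1.0 (fully open).
Only numpy, scipy, OpenCV 4.12 (cv2) and the standard library are available. Lean on these libraries where they do the work, as an engineer would, in place of code of your own. Each camera call takes 0.05 s, during which the arm holds its last target.

## Task

The blow-off pipe has been laid back in its two saddle clamps and the left one is already done up. Close the open one: swing its hinged cap over until it rests on the pipe, swing the bolt up into the cap's forked slot, and turn the nut clockwise down onto the fork until the clamp is snug - clearly gripping, but hand-tight only, never forced. Swing everything under control without bending or banging the clamp, and leave the other things on the bench where they are.

Things in the scene. Friction and masses are not known exactly. Their poses are not given: they have to be found in the camera images.
- rig: Fixed grey foot plate (130 x 360 x 12 mm) with two blue saddle clamps, 40 mm wide, holding a steel pipe 42 mm dia, axis 75 mm above the table. Origin: on the table, below the pipe axis at the middle of the OPEN clamp. y runs along the pipe towards the other clamp (230 mm away, closed: the finished job), x points away from the robot, z up. Pipe: y = -106 to 340 mm.
- hinge (a point): middle of the cap's hinge pin, parallel to the pipe, at x = +36, z = 77 mm in the rig's frame, on the far side of the pipe. Short brass nozzles stick out of the pipe's far side, 40 mm from its axis, at y = -55, 95 and 150 mm of the rig.
- cap_hinge (a joint): cap angle, rad: 0 = nominally closed (level) over the pipe; grows as it opens, up and over to the far side (+x of the rig), to 2.1. Stiff hinge (about 0.3 N m): the cap stays where it is left and must be pushed all the way, with 3 to 6 N at the fork. Pipes vary a little: it comes to rest on the pipe anywhere from -0.02 to +0.02, where it stops firmly.
- cap: hinged upper half, bare grey metal arch lined with black rubber, 350 g, 40 mm wide, forked at its free end. Origin on the hinge pin; when closed, axes as the rig's. Then, from the pin (x, z mm): top of the arch (-36, +31); fork x = -60 to -97, upper face z = +15, 12 mm thick, 44 mm wide, slot 17 mm wide, open to -x with a flared mouth, its end at x = -77.
- fork_top (a point): middle of the fork's upper (outer) face, on the cap, 84 mm from the hinge pin towards the free end and 15 mm to the outer side. With the cap closed it lies right above the bolt's pivot: here the nut bears.
- bolt_swing (a joint): swing bolt's angle, rad: 0 = upright, home against the end of the slot; grows as it leans out towards the robot (-x of the rig), to 1.35. Stiff (about 0.3 N m): stays where it is left; held by the nut it follows with about 4 N, and up to 10 N when it rubs along the slot.
- bolt: dark steel swing bolt, 14 mm dia, 125 mm long, carries the nut. Origin at its pivot (x = -48, z = 32 mm in the rig's frame), z along the bolt to its free end. Its eye has side play: it also leans up to 0.085 rad along the pipe, either way (light friction), so its top must be brought into line with the slot while it swings in.
- nut: brass-coloured round knurled hand nut, 30 mm dia, 44 mm long; the bolt's end stands out 15 to 22 mm above it. Origin: centre of its underside, z along the bolt to its free end. Coarse thread: clockwise seen from the free end moves it 1.6 mm a radian (10 mm a turn) towards the pivot.
- nut_mid (a point): centre of the nut, on its axis, 22 mm from either end. The nut starts 1 to 6 mm clear of the closed fork (hidden, differs each time) and turns easily (0.03 N m) till it meets it; then each radian adds 30 to 60 N of clamping and 0.1 to 0.25 N m. About 0.7 rad past first resistance is right; over 1.2 rad is forced. It stays as left.
- core_a: dark grey sand core, ribbed block 75 x 149 x 54 mm, beyond the clamp; origin under its centre. Leave alone.
- core_b: round stepped sand core, 72 mm dia, 108 mm tall; origin under its centre. Leave alone.
- sleeve: upright brown feeder sleeve (short tube), 68 mm dia, 75 mm tall, beyond the clamp; origin under its centre. Leave alone.
- spanner: steel open-ended spanner, 190 mm, lying on the robot's side of the rig; not needed. Leave alone.
- paste: white jar of core paste with a red cap, 72 mm dia, 85 mm tall; origin under its centre. Leave alone.
- brush: core-wash brush, 200 mm, lying flat. Leave alone.
- mallet: hammer, 260 mm, lying flat. Leave alone.

How it is judged (in metres and radians):
On the way, in this order (a step that is already met when the one before it is completed fails the run):
1. the cap is swung over and rests on the pipe, with the bolt still out (value of joint cap_hinge below 0.05 rad and value of joint bolt_swing above 0.3 rad), for 0.2 s.
2. the bolt stands in the slot of the closed cap, nut above the fork (value of joint cap_hinge below 0.05 rad and value of joint bolt_swing below 0.06 rad), for 0.2 s.
3. the nut is snug: it presses on the fork with more than 15 N (contact force between nut and cap above 15 N), for 0.2 s.
At the end, for the whole second after the job is handed in: cap closed on the pipe (cap_hinge below 0.05 rad), bolt upright in its slot (bolt_swing below 0.06 rad), nut pressing on the fork with more than 15 N, all at rest (cap and bolt slower than 0.05 rad/s) (all of step 2 and contact force between nut and cap above 15 N and velocity of joint cap_hinge between -0.05 and 0.05 rad/s and velocity of joint bolt_swing between -0.05 and 0.05 rad/s); the robot touches nothing.
It fails at once if the nut is overtightened, or bolt or nut is jammed against the cap: they press on each other with more than 70 N (contact force between bolt and cap above 70 N).
It fails at once if the robot bangs or presses on the cap with more than 35 N (contact force between any of the fingers, the arm and cap above 35 N).
It fails at once if one of the other things on the bench is moved by more than 20 mm (distance of any of core_a, core_b, sleeve, spanner, paste, brush, mallet from where it was at the start of the episode above 0.02 m).
It also fails if it takes over 69 s, if anything falls off the work surface, if the arm or the gripper's body presses on something with over 40 N, if the wrist force passes 120 N, or if a joint passes its speed limit or range.

## Working session

There is one attempt and no reset: what is moved stays moved. The work goes in short steps, Python scripts to look and compute and a tool call to move; the robot and the scene stay as the last step left them, time stands still between calls to the robot, and variables do not carry over. Pictures are saved under pics/ and viewed, and the job is handed in when it is done.

Besides the shell and the picture viewer there is one more tool, called after "Request:" in YAML: its name, and indented under it one key for each argument. carry_out: Moves the arm, as the interface text tells. Its arguments: {"type":"object","properties":{"steps":{"type":"array","items":{"type":"number"}},"grip_force":{"type":"number"}},"required":["steps"]}

```bash
mkdir -p pics; python3 - <<'E'
from rig import readout,cams
import cv2
s=readout.sense();print(s)
for n in("scene","side","wrist"):
    c=cams.calibration(n);print(n,c)
    cv2.imwrite(f"pics/{n}0.png",cams.capture(n)[:,:,::-1])
E
```

```text
{'time_s': 0.0, 'joints': array([ 9.57625663e-01,  3.13481424e-01,  1.49843554e+00, -3.88819140e-06,
        1.33097410e+00, -2.23420745e-01]), 'dq': array([ 1.24308104e-03,  6.61961918e-04,  2.98319575e-04, -4.17462368e-04,
       -1.18730515e-03, -2.03820499e-05]), 'tau': array([ 6.50218499e-05, -4.12267399e+01, -2.59744889e+01, -1.78483556e-04,
        4.13499321e-03,  1.78556195e-05]), 'eef_pos': array([199.35262733, 485.4089775 , 230.71956926]), 'ee_rot': array([-2.61984955e-04,  1.93643368e-01,  9.81071773e-01, -5.94001101e-04]), 'force': array([-0.74372704,  0.83877367,  0.20178841]), 'wrist_torque': array([ 0.03230313,  0.04165994, -0.00437807]), 'grip_width': 0.9966557590380271}
scene {'fx': 593.8942916051864, 'fy': 593.8942916051864, 'cx': 305.7662583861416, 'cy': 254.7943456769807, 'R': array([[ 0.58796654,  0.80884733, -0.00783176],
       [ 0.69165883, -0.50775307, -0.51360966],
       [-0.4194084 ,  0.29656839, -0.85798822]]), 't': array([-381.65034885, -324.6393449 , 1652.10215999])}
side {'fx': 585.3598540012486, 'fy': 585.3598540012486, 'cx': 314.0084003671497, 'cy': 232.40375682863967, 'R': array([[ 0.69888243, -0.71506297,  0.01575741],
       [-0.4741156 , -0.47965755, -0.73833802],
       [ 0.53551633,  0.50854064, -0.67424675]]), 't': array([-330.63909237,  385.92257338, 1384.20291907])}
wrist {'fx': 398.1396053021098, 'fy': 398.1396053021098, 'cx': 315.37949457226534, 'cy': 236.05157876939234, 'T_tool_cam': array([[-4.94344596e-04, -9.50006813e-01, -3.12228779e-01,
         8.05664460e+01],
       [ 9.99998991e-01, -8.85357971e-04,  1.11057030e-03,
         8.62697174e-01],
       [-1.33148359e-03, -3.12227915e-01,  9.50006293e-01,
        -1.43325459e+02],
       [ 0.00000000e+00,  0.00000000e+00,  0.00000000e+00,
         1.00000000e+00]])}
```

View pics/scene0.png

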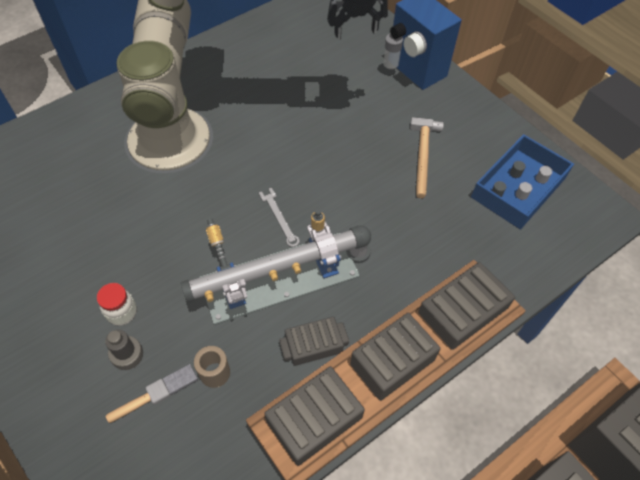

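View pics/side0.png

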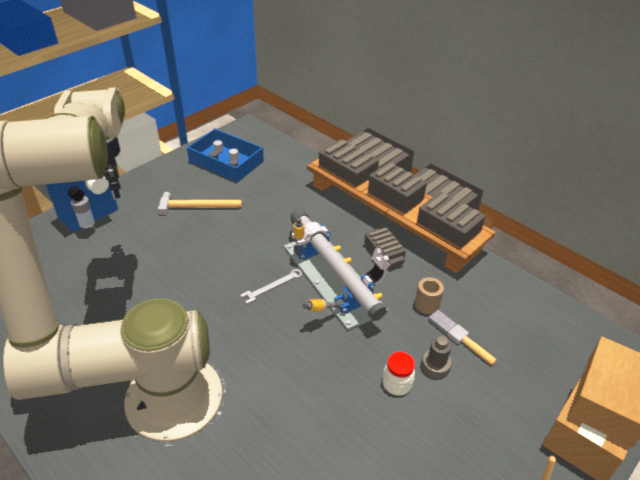

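View pics/wrist0.png

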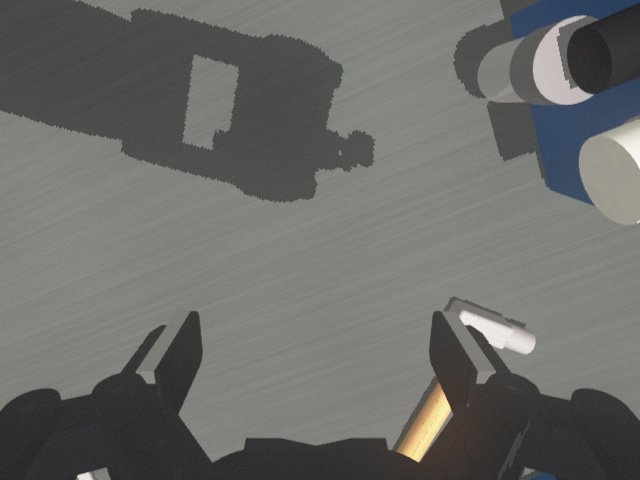

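```bash
python3 - <<'E'
import cv2
a=cv2.imread("pics/scene0.png")[180:340,160:400];cv2.imwrite("pics/scene0z.png",cv2.resize(a,None,fx=3.3,fy=3.3,interpolation=cv2.INTER_CUBIC))
a=cv2.imread("pics/side0.png")[190:340,230:430];cv2.imwrite("pics/side0z.png",cv2.resize(a,None,fx=4,fy=4,interpolation=cv2.INTER_CUBIC))
E
```

```text
(no output)
```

View pics/scene0z.png

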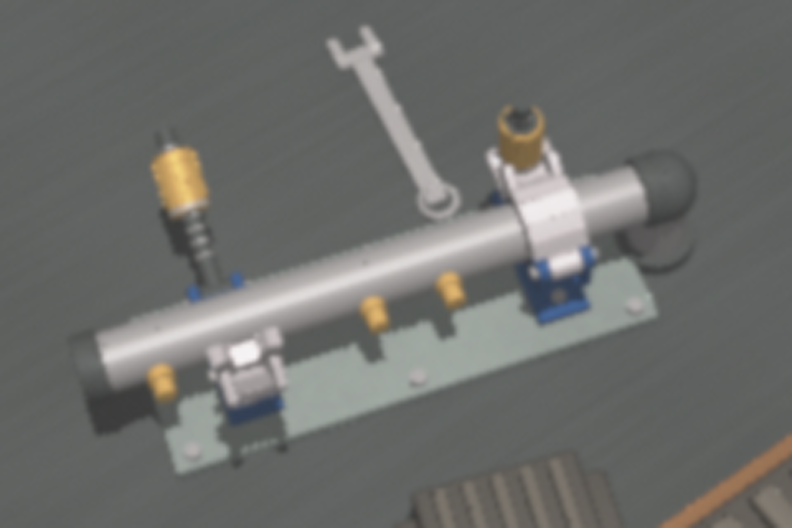

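View pics/side0z.png

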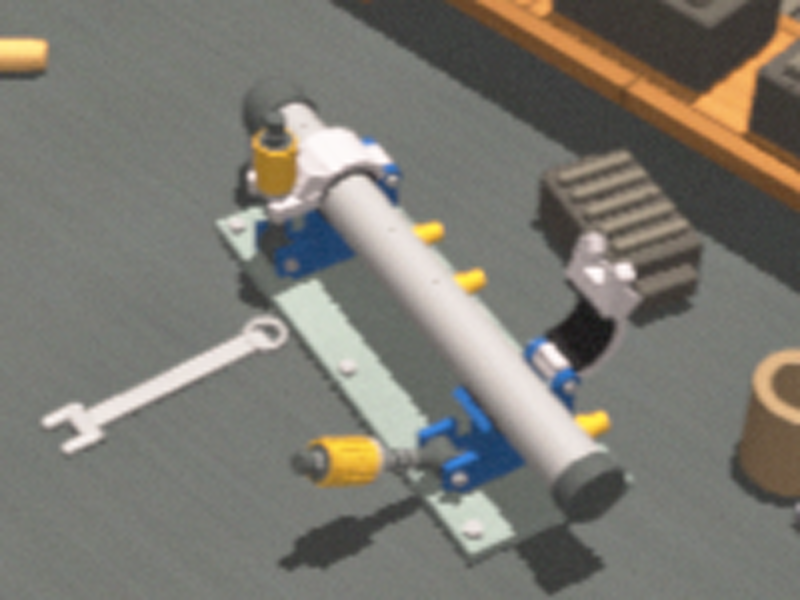

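```bash
cat > h.py <<'E'
import numpy as np
from rig import cams,readout
C={n:cams.calibration(n) for n in("scene","side","wrist")}
def ray(n,u,v,s=None):
    c=C[n]; d=np.array([(u-c["cx"])/c["fx"],(v-c["cy"])/c["fy"],1.])
    if n=="wrist":
        from scipy.spatial.transform import Rotation as Ro
        q=s["ee_rot"];R=Ro.from_quat([q[1],q[2],q[3],q[0]]).as_matrix()
        T=c["T_tool_cam"];o=R@T[:3,3]+s["eef_pos"];d=R@T[:3,:3]@d
    else: o=-c["R"].T@c["t"]; d=c["R"].T@d
    return o,d/np.linalg.norm(d)
def plane(n,u,v,z,s=None):
    o,d=ray(n,u,v,s);return o+d*(z-o[2])/d[2]
def tri(r1,r2):
    (a,d),(b,e)=r1,r2
    t=np.linalg.lstsq(np.stack([d,-e],1),b-a,rcond=None)[0]
    p,q=a+d*t[0],b+e*t[1];return (p+q)/2,np.linalg.norm(p-q)
def proj(n,X,s=None):
    c=C[n];X=np.asarray(X,float)
    if n=="wrist":
        from scipy.spatial.transform import Rotation as Ro
        q=s["ee_rot"];R=Ro.from_quat([q[1],q[2],q[3],q[0]]).as_matrix();T=c["T_tool_cam"]
        x=T[:3,:3].T@(R.T@(X-s["eef_pos"])-T[:3,3])
    else: x=c["R"]@X+c["t"]
    return np.array([c["fx"]*x[0]/x[2]+c["cx"],c["fy"]*x[1]/x[2]+c["cy"]])
E
python3 - <<'E'
from h import *
np.set_printoptions(precision=1,suppress=True)
sc=lambda u,v:(160+(u+.5)/3.3-.5,180+(v+.5)/3.3-.5)
si=lambda u,v:(230+(u+.5)/4-.5,190+(v+.5)/4-.5)
for n,p in dict(farR=(177,472),farL=(657,316),b1=(192,451),b2=(418,377),b3=(634,306)).items(): print("scene plate",n,plane("scene",*sc(*p),12))
for n,p in dict(nearR=(470,558),nearL=(218,222),b1=(474,528),b2=(347,367),b3=(236,224)).items(): print("side plate",n,plane("side",*si(*p),12))
for n,a,b in [("nut",(180,180),(346,461)),("noz-55 tip",(163,388),(598,424)),("noz95",(376,322),(475,279)),("noz150",(452,298),(432,232)),("nut2",(521,137),(274,163)),("pipeLowEndtop",(100,340),(602,460)),("bolttip",(165,138),(300,463)),("hingepin",(246,355),(549,362))]:
    print(n,*tri(ray("scene",*sc(*a)),ray("side",*si(*b))))
E
```

```text
scene plate farR [ 558.8 -194.1   12. ]
scene plate farL [658.3 148.9  12. ]
scene plate b1 [ 551.4 -177.4   12. ]
scene plate b2 [596.9 -18.1  12. ]
scene plate b3 [642.1 140.7  12. ]
side plate nearR [ 429.4 -163.    12. ]
side plate nearL [530.9 181.9  12. ]
side plate b1 [ 449.7 -148.3   12. ]
side plate b2 [493.7  11.1  12. ]
side plate b3 [539.  170.9  12. ]
nut [393.9 -81.9  71.7] 2.7953266699812005
noz-55 tip [ 530.8 -178.3   75. ] 1.9987407631429803
noz95 [573.3 -33.7  75.1] 0.09892194993150771
noz150 [587.9  19.8  73.6] 0.7020424453275577
nut2 [529.8 121.1 112. ] 0.8453447101224729
pipeLowEndtop [ 490.9 -203.9   99.2] 16.231768248556612
bolttip [364.  -72.5  84.6] 1.7207590988990948
hingepin [ 545.9 -121.9   80.5] 3.7590969885847954
```

```bash
cat >> h.py <<'E'
A=-0.2755; O=np.array([512.5,-113.8,0])
RR=np.array([[np.cos(A),-np.sin(A),0],[np.sin(A),np.cos(A),0],[0,0,1]])
def w(x,y,z): return O+RR@np.array([x,y,z],float)
def r(X): return RR.T@(np.asarray(X,float)-O)
def cap(th,x,y,z): 
    c,s=np.cos(th),np.sin(th); return w(36+x*c+z*s,y,77-x*s+z*c)
def toolpt(s,p):
    from scipy.spatial.transform import Rotation as Ro
    q=s["ee_rot"];return Ro.from_quat([q[1],q[2],q[3],q[0]]).as_matrix()@np.array(p)+s["eef_pos"]
def st():
    s=readout.sense();np.set_printoptions(precision=3,suppress=True)
    from scipy.spatial.transform import Rotation as Ro
    q=s["ee_rot"];R=RR.T@Ro.from_quat([q[1],q[2],q[3],q[0]]).as_matrix()
    print("t",round(s["time_s"],2),"tcp rig",r(s["eef_pos"]).round(1),"F rig",(RR.T@s["force"]).round(1),"T",s["wrist_torque"].round(2),"grip",round(s["grip_width"],3));print("toolR(rig)",R.round(3).tolist(),"j",s["joints"].round(2));return s
E
python3 - <<'E'
from h import *
import cv2
for n,o,k in(("scene",(160,180),3.3),("side",(230,190),4)):
    im=cv2.imread(f"pics/{n}0z.png")
    def P(X,c,rr=3):
        p=(proj(n,X)+.5-o)*k-.5; cv2.circle(im,tuple(int(v) for v in p.round()),rr,c,-1)
    for i,th in enumerate((1.6,1.8,2.0)):
        for y in(-22,22): P(cap(th,-97,y,15),[(0,0,255),(0,255,0),(255,0,255)][i])
    P(w(36,-20,77),(255,255,0));P(w(36,20,77),(255,255,0))
    for y in(-55,95,150):P(w(40,y,75),(255,0,0))
    P(w(0,-106,75),(0,255,255));P(w(0,340,75),(0,255,255));P(w(-48,230,152),(0,0,255))
    for x in(-65,65):
        for y in (-65,295):P(w(x,y,12),(0,0,255))
    a=1.083
    for l in(62,106,125):P(w(-48-l*np.sin(a),0,32+l*np.cos(a)),(0,255,0))
    cv2.imwrite(f"pics/{n}0p.png",im)
E
```

```text
(no output)
```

View pics/scene0p.png

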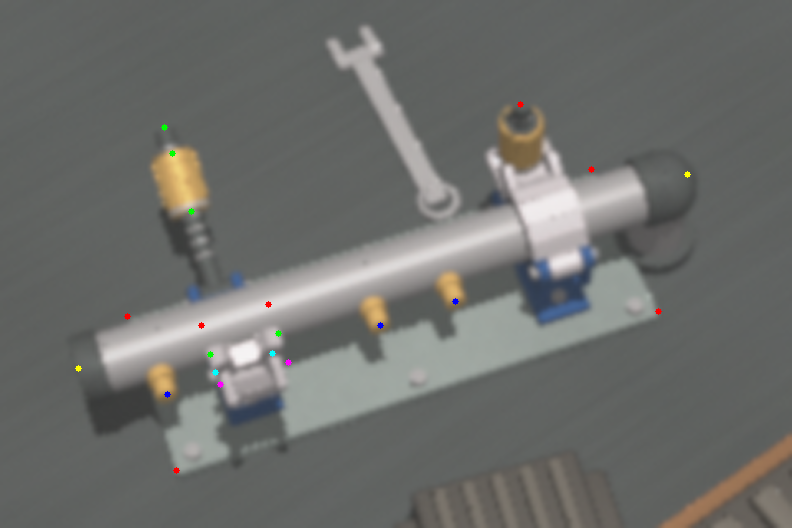

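View pics/side0p.png

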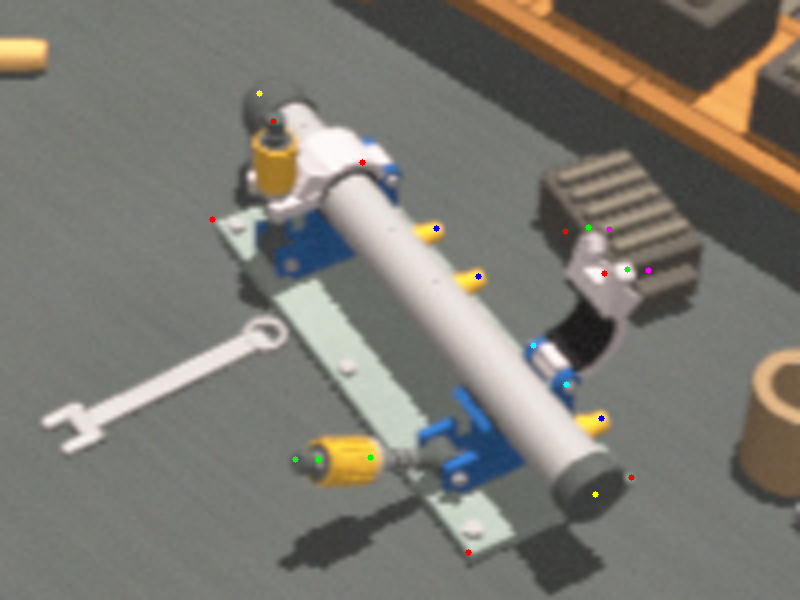

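```bash
python3 - <<'E'
from h import *
s=st(); print(w(105,0,160),w(105,0,231))
from scipy.spatial.transform import Rotation as Ro
q=s["ee_rot"];R=Ro.from_quat([q[1],q[2],q[3],q[0]])
T=RR@np.diag([-1,1,-1.]);print((R.inv()*Ro.from_matrix(T)).as_rotvec(degrees=True)/5)
E
```

```text
t 0.15 tcp rig [-464.3  491.5  230.9] F rig [0.4 0.  1. ] T [-0.05  0.02  0.06] grip 0.998
toolR(rig) [[-0.993, 0.114, -0.0], [0.114, 0.993, -0.001], [0.0, -0.001, -1.0]] j [ 0.96  0.31  1.5   0.    1.33 -0.22]
[ 613.54  -142.363  160.   ] [ 613.54  -142.363  231.   ]
[-0.011 -0.003 -1.31 ]
```

Request:
carry_out:
  steps: [0,0,0,0,0,-1.31,-1,-2.4,-2,0,0,0,0,-1,-2.4,-2,0,0,0,0,-1,-2.4,-2,0,0,0,0,-1,-2.4,-2,0,0,0,0,-1,-2.4,-2,0,0,0,0,-1,-2.4,-2,0,0,0,0,-1,-2.4,-2,0,0,0,0,-1,-2.4,-2,0,0,0,0,-1,-2.4,-2,0,0,0,0,-1,-2.4,-2,0,0,0,0,-1,-2.4,-2,0,0,0,0,-1,-2.4,-2,0,0,0,0,-1,-2.4,-2,0,0,0,0,-1,-2.4,-2,0,0,0,0,-1,-2.4,-2,0,0,0,0,-1,-2.4,-2,0,0,0,0,-1,-2.4,-2,0,0,0,0,-1]
  grip_force: 20

```text
time_s: 1.65
eef_pos: [500.2, 46.0, 231.1]
ee_rot: [-0.0, 0.137, 0.991, 0.0]
force: [0.4, 0.1, 0.3]
grip_width: 0.004
```

```bash
python3 -c "
from h import *
st()"
```

```text
t 1.65 tcp rig [-55.3 150.4 231.1] F rig [0.3 0.2 0.3] T [-0.01  0.04 -0.03] grip 0.004
toolR(rig) [[-1.0, 0.0, -0.0], [0.0, 1.0, -0.0], [0.0, -0.0, -1.0]] j [-0.14  0.26  1.56  0.    1.31 -1.44]
```

Request:
carry_out:
  steps: [-2.67,-2.5,0,0,0,0,-1,-2.67,-2.5,0,0,0,0,-1,-2.67,-2.5,0,0,0,0,-1,-2.67,-2.5,0,0,0,0,-1,-2.67,-2.5,0,0,0,0,-1,-2.67,-2.5,0,0,0,0,-1,0,0,2.4,0,0,0,-1,0,0,2.4,0,0,0,-1,0,0,2.4,0,0,0,-1,0,0,0,0,0,0,-1]

```text
time_s: 2.48
eef_pos: [610.9, -139.8, 154.0]
ee_rot: [-0.004, 0.138, 0.99, 0.001]
force: [-0.3, 0.6, -1.5]
grip_width: 0.003
```

```bash
cat > look.py <<'E'
import sys,cv2
from h import *
s=st()
for n in sys.argv[2:]:
    im=cams.capture(n)[:,:,::-1]
    if n!="wrist":
        o=proj(n,w(0,0,90)).astype(int); x0,y0=max(0,o[0]-100),max(0,o[1]-75); im=cv2.resize(im[y0:y0+150,x0:x0+200],None,fx=4,fy=4,interpolation=cv2.INTER_CUBIC); print(n,x0,y0)
    cv2.imwrite(f"pics/{n}{sys.argv[1]}.png",im)
E
python3 look.py 1 side scene wrist
```

```text
t 2.48 tcp rig [101.8   1.7 154. ] F rig [-0.5  0.5 -1.5] T [ 0.01 -0.01  0.01] grip 0.003
toolR(rig) [[-1.0, 0.0, -0.009], [0.0, 1.0, 0.001], [0.009, 0.001, -1.0]] j [-0.41  0.6   1.26  0.    1.28 -1.71]
side 255 207
scene 128 198
```

View pics/side1.png

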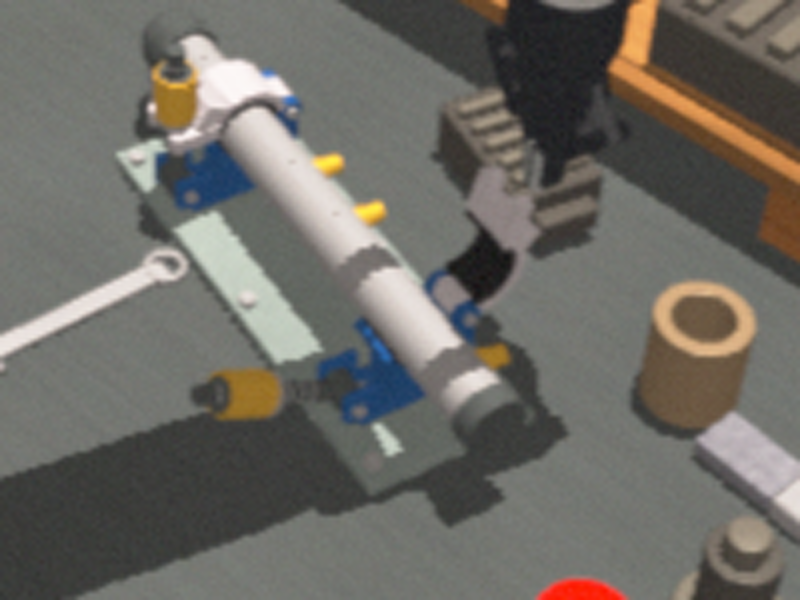

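View pics/scene1.png

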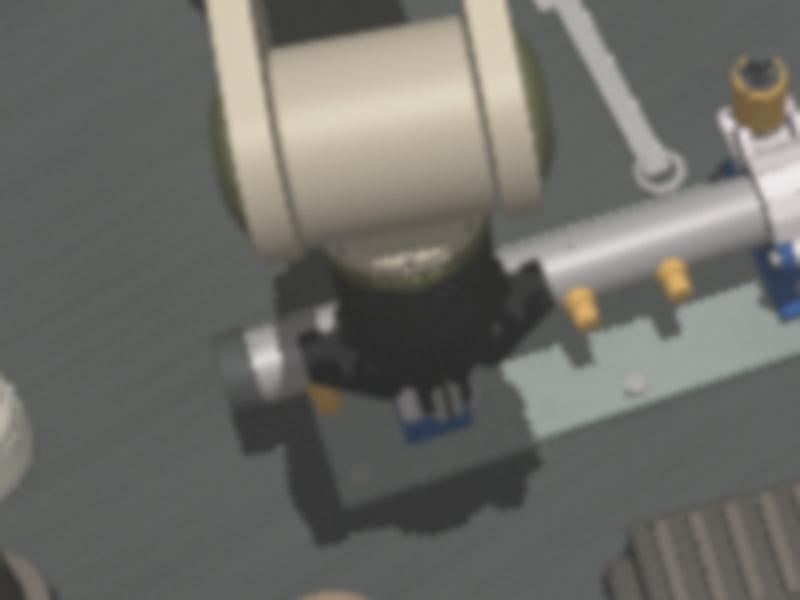

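View pics/wrist1.png

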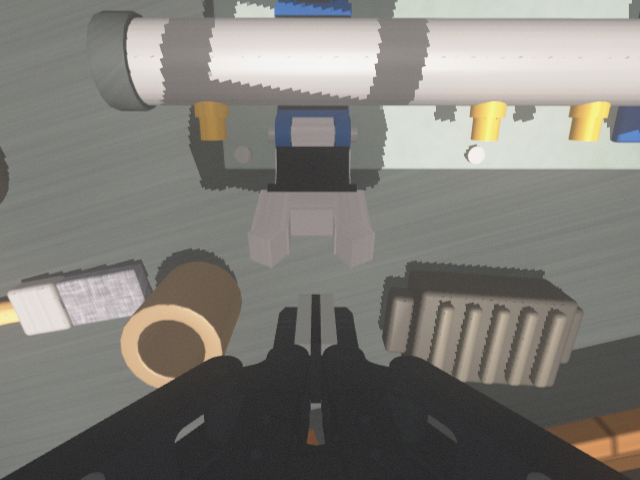

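```bash
python3 - <<'E'
from h import *
s=readout.sense()
for p in((249,245),(268,265),(356,265),(373,240),(312,236),(312,207),(312,131)): print(p,[r(plane("wrist",*p,z,s)).round(1) for z in(150,168)])
for th in(1.7,1.8,1.9): print(th,proj("wrist",cap(th,-97,-22,15),s),proj("wrist",cap(th,-97,22,15),s),proj("wrist",cap(th,-97,22,3),s),proj("wrist",cap(th,-77,0,3),s),proj("wrist",w(36,0,80),s))
E
```

```text
(249, 245) [array([ 78.5, -24.4, 150. ]), array([ 72.1, -21.3, 168. ])]
(268, 265) [array([ 87.4, -17. , 150. ]), array([ 79.9, -14.7, 168. ])]
(356, 265) [array([ 87.4,  19.7, 150. ]), array([ 79.9,  17.7, 168. ])]
(373, 240) [array([ 76.4,  26.3, 150. ]), array([ 70.2,  23.6, 168. ])]
(312, 236) [array([ 74.6,   1.4, 150. ]), array([ 68.7,   1.6, 168. ])]
(312, 207) [array([ 62.5,   1.5, 150. ]), array([ 58. ,   1.6, 168. ])]
(312, 131) [array([ 33.2,   1.5, 150. ]), array([ 32.1,   1.7, 168. ])]
1.7 [244.07679278 224.46903876] [370.66803197 224.39895853] [372.82260631 191.62323485] [308.000277   174.11098712] [310.08309997 128.12090622]
1.8 [247.01602654 246.46232887] [368.38641392 246.38933692] [370.78654065 217.3371555 ] [308.18890316 192.66506016] [310.08309997 128.12090622]
1.9 [250.04529704 264.89173062] [366.03047399 264.81733112] [368.58528405 239.78974088] [308.39431073 209.33901611] [310.08309997 128.12090622]
```

```bash
python3 - <<'E'
from h import *
s=st()
prev=np.array([105.,159.]) # commanded? recompute from measured
m=r(s["eef_pos"]);prev=m[[0,2]]
for th in list(np.arange(1.96,0.35,-.1)):
    rr=88 if th<1.5 else 85
    X=36-rr*np.cos(th)+15*np.sin(th)+11; Z=77+rr*np.sin(th)+15*np.cos(th)
    d=np.array([X,Z])-prev; prev=np.array([X,Z]); print(round(th,2),prev.round(1),"tool x,z cm",(-d/10).round(2))
E
```

```text
t 2.63 tcp rig [104.5   1.7 160.7] F rig [ 1.  -0.   0.4] T [-0.01 -0.04  0.02] grip 0.001
toolR(rig) [[-1.0, -0.0, 0.002], [-0.0, 1.0, -0.0], [-0.002, -0.0, -1.0]] j [-0.41  0.6   1.25 -0.    1.29 -1.71]
1.96 [ 93.1 150. ] tool x,z cm [1.13 1.08]
1.86 [ 85.6 154.2] tool x,z cm [ 0.75 -0.42]
1.76 [ 77.7 157.7] tool x,z cm [ 0.79 -0.35]
1.66 [ 69.5 160.3] tool x,z cm [ 0.82 -0.27]
1.56 [ 61.1 162.2] tool x,z cm [ 0.84 -0.18]
1.46 [ 52.2 166.1] tool x,z cm [ 0.89 -0.4 ]
1.36 [ 43.3 166.2] tool x,z cm [ 0.89 -0.01]
1.26 [ 34.4 165.4] tool x,z cm [0.89 0.08]
1.16 [ 25.6 163.7] tool x,z cm [0.88 0.17]
1.06 [ 17.1 161.1] tool x,z cm [0.85 0.26]
0.96 [  8.8 157.7] tool x,z cm [0.82 0.34]
0.86 [  1.  153.5] tool x,z cm [0.79 0.42]
0.76 [ -6.5 148.5] tool x,z cm [0.74 0.5 ]
0.66 [-13.3 142.8] tool x,z cm [0.69 0.57]
0.56 [-19.6 136.5] tool x,z cm [0.63 0.64]
0.46 [-25.2 129.5] tool x,z cm [0.56 0.69]
0.36 [-30.1 122. ] tool x,z cm [0.49 0.75]
```

Request:
carry_out:
  steps: [0,0,0.6,0,0,0,-1,0.3,0,0.5,0,0,0,-1,0.3,0,0,0,0,0,-1,0.3,0,0,0,0,0,-1,0.3,0,-0.1,0,0,0,-1,0.35,0,-0.2,0,0,0,-1,0.35,0,-0.2,0,0,0,-1,0.4,0,-0.18,0,0,0,-1,0.4,0,-0.17,0,0,0,-1,0.4,0,-0.14,0,0,0,-1,0.4,0,-0.13,0,0,0,-1,0.42,0,-0.12,0,0,0,-1,0.42,0,-0.12,0,0,0,-1]

```text
time_s: 3.72
eef_pos: [570.9, -128.6, 162.0]
ee_rot: [0.0, 0.137, 0.991, -0.0]
force: [2.4, -1.2, -2.7]
grip_width: -0.001
```

```bash
python3 look.py 2 side wrist
```

```text
t 3.72 tcp rig [ 60.2   1.7 162. ] F rig [ 2.7 -0.5 -2.7] T [-0.19 -0.56 -0.  ] grip -0.001
toolR(rig) [[-1.0, 0.0, 0.0], [0.0, 1.0, -0.0], [-0.0, -0.0, -1.0]] j [-0.42  0.5   1.41 -0.    1.23 -1.72]
side 255 207
```

View pics/side2.png

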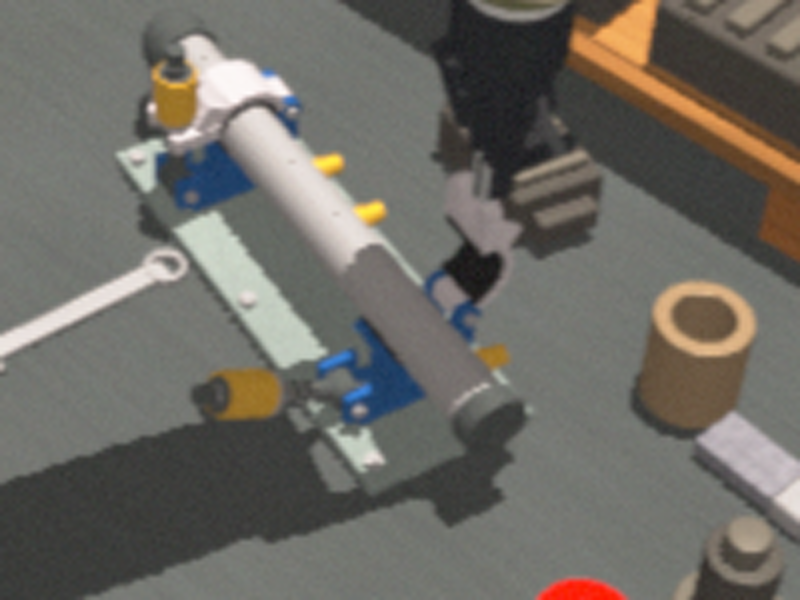

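View pics/wrist2.png

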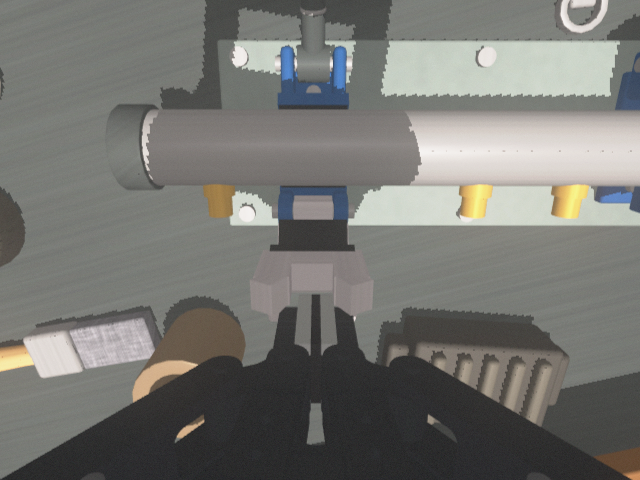

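```bash
python3 - <<'E'
from h import *
s=readout.sense()
for th in(1.5,1.6,1.7,1.8,1.9): print(th,[proj("wrist",cap(th,*p)+RR@[0,1.5,0],s).round() for p in((-97,-22,15),(-97,22,15),(-97,22,3),(-77,0,3),(-60,0,15))])
print([toolpt(s,p) and 0 for p in ()])
for p in((-11,-14,0),(11,-14,0),(11,14,0),(11,-14,-20)): print(p,proj("wrist",toolpt(s,p),s).round())
E
python3 -c "
import cv2
a=cv2.imread('pics/wrist2.png')[220:420,200:440];cv2.imwrite('pics/wrist2z.png',cv2.resize(a,None,fx=3,fy=3))"
```

```text
1.5 [array([251., 293.]), array([372., 293.]), array([374., 261.]), array([312., 246.]), array([312., 262.])]
1.6 [array([253., 315.]), array([371., 315.]), array([372., 286.]), array([312., 264.]), array([312., 273.])]
1.7 [array([255., 334.]), array([369., 334.]), array([371., 308.]), array([312., 280.]), array([313., 282.])]
1.8 [array([257., 350.]), array([367., 350.]), array([369., 328.]), array([312., 294.]), array([313., 291.])]
1.9 [array([260., 362.]), array([365., 362.]), array([367., 344.]), array([312., 307.]), array([313., 298.])]
[]
(-11, -14, 0) [279. 338.]
(11, -14, 0) [277. 290.]
(11, 14, 0) [348. 290.]
(11, -14, -20) [272. 315.]
```

View pics/wrist2z.png

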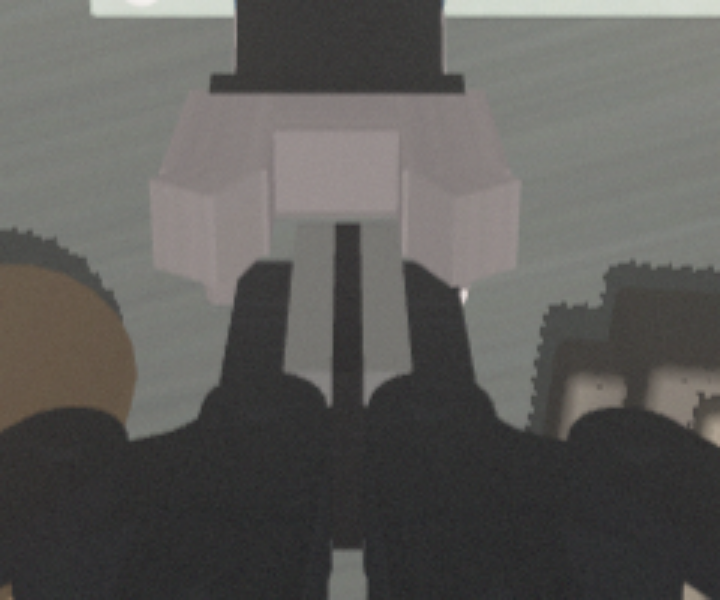

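Request:
carry_out:
  steps: [-0.8,0,0,0,0,0,-1,-0.9,0,0,0,0,0,-1,0,0,0,0,0,0,-0.4,0,0,0,0,0,0,-0.4,0,0,0,0,0,0,-0.4,0,0,0,0,0,0,-0.4]

```text
time_s: 4.32
eef_pos: [587.2, -133.1, 161.9]
ee_rot: [-0.0, 0.137, 0.991, 0.0]
force: [0.2, 1.2, 0.0]
grip_width: 0.3
```

```bash
python3 look.py 3 wrist
```

```text
t 4.32 tcp rig [ 77.1   1.7 161.9] F rig [-0.1  1.2  0. ] T [0.04 0.   0.02] grip 0.3
toolR(rig) [[-1.0, -0.0, -0.0], [-0.0, 1.0, 0.0], [0.0, 0.0, -1.0]] j [-0.42  0.54  1.35 -0.    1.25 -1.71]
```

View pics/wrist3.png

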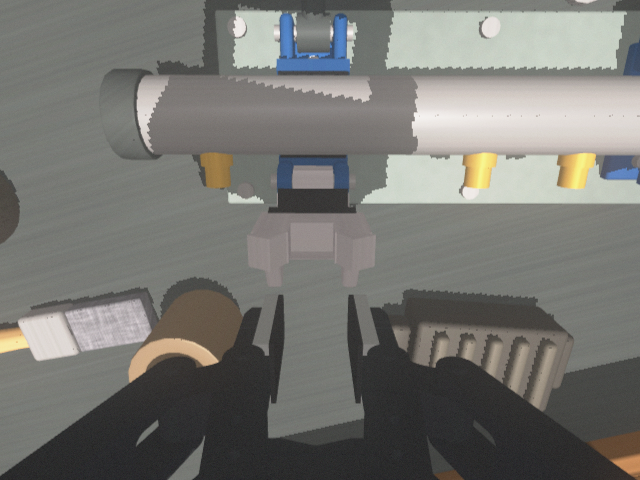

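Request:
carry_out:
  steps: [0.5,0,0.1,0,0,0,-0.45,0.5,0,0.1,0,0,0,-0.45,0.3,0,0.1,0,0,0,-0.45,0.3,0,0,0,0,0,-0.45,0.44,0,-0.2,0,0,0,-0.45,0.44,0,-0.2,0,0,0,-0.45,0.44,0,0,0,0,0,-0.45,0.44,0,0,0,0,0,-0.45,0.44,0,0.04,0,0,0,-0.45,0.44,0,0.04,0,0,0,-0.45,0.44,0,0.08,0,0,0,-0.45,0.44,0,0.08,0,0,0,-0.45]

```text
time_s: 5.37
eef_pos: [537.9, -119.2, 160.4]
ee_rot: [-0.0, 0.137, 0.991, -0.0]
force: [2.5, -0.9, -1.0]
grip_width: 0.273
```

```bash
python3 look.py 4 wrist side
```

```text
t 5.37 tcp rig [ 25.9   1.7 160.4] F rig [ 2.7 -0.2 -1. ] T [-0.21 -0.51  0.04] grip 0.273
toolR(rig) [[-1.0, -0.0, -0.0], [-0.0, 1.0, -0.0], [0.0, -0.0, -1.0]] j [-0.43  0.43  1.52 -0.    1.19 -1.73]
side 255 207
```

View pics/wrist4.png

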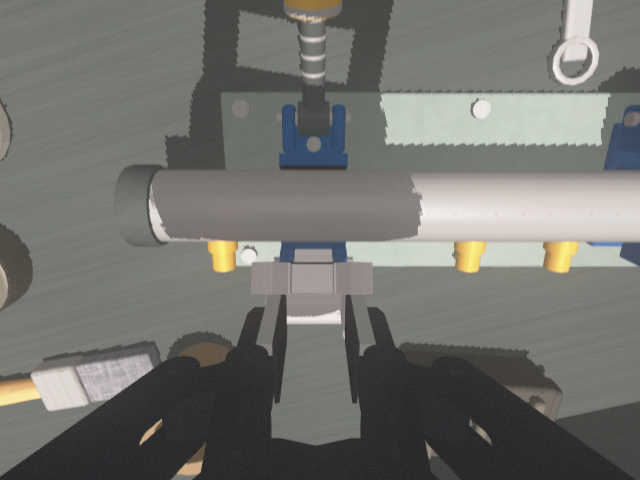

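View pics/side4.png

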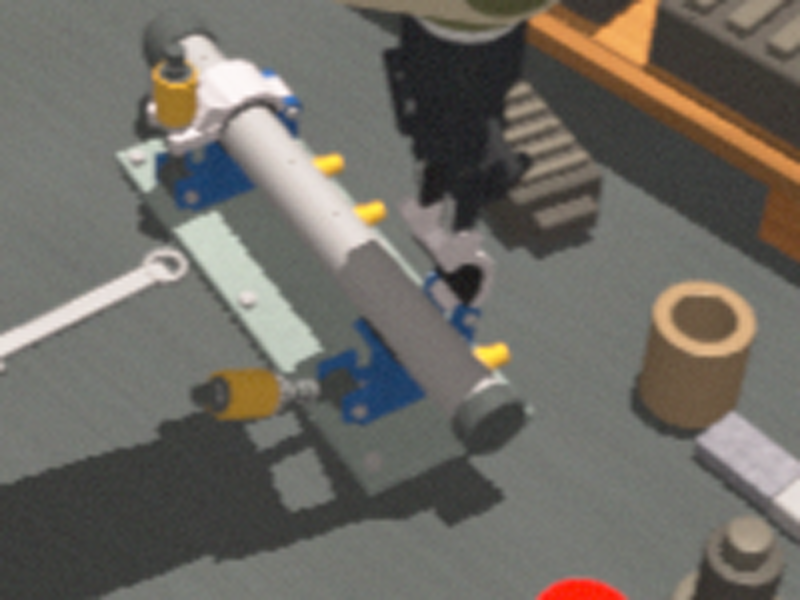

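Request:
carry_out:
  steps: [0.43,0,0.13,0,0,0,-0.45,0.42,0,0.13,0,0,0,-0.45,0.41,0,0.17,0,0,0,-0.45,0.41,0,0.17,0,0,0,-0.45,0.4,0,0.21,0,0,0,-0.45,0.39,0,0.21,0,0,0,-0.45,0.37,0,0.25,0,0,0,-0.45,0.37,0,0.25,0,0,0,-0.45,0.35,0,0.28,0,0,0,-0.45,0.34,0,0.29,0,0,0,-0.45,0.32,0,0.32,0,0,0,-0.45,0.31,0,0.32,0,0,0,-0.45,0.28,0,0.34,0,0,0,-0.45,0.28,0,0.35,0,0,0,-0.45]

```text
time_s: 6.63
eef_pos: [489.1, -105.4, 125.9]
ee_rot: [-0.0, 0.137, 0.991, -0.0]
force: [1.2, -1.0, 0.6]
grip_width: 0.277
```

```bash
python3 look.py 5 wrist side
```

```text
t 6.63 tcp rig [-24.7   1.7 125.9] F rig [ 1.4 -0.6  0.6] T [-0.08 -0.26 -0.02] grip 0.277
toolR(rig) [[-1.0, -0.0, -0.0], [-0.0, 1.0, -0.0], [0.0, -0.0, -1.0]] j [-0.45  0.37  1.71 -0.    1.06 -1.74]
side 255 207
```

View pics/wrist5.png

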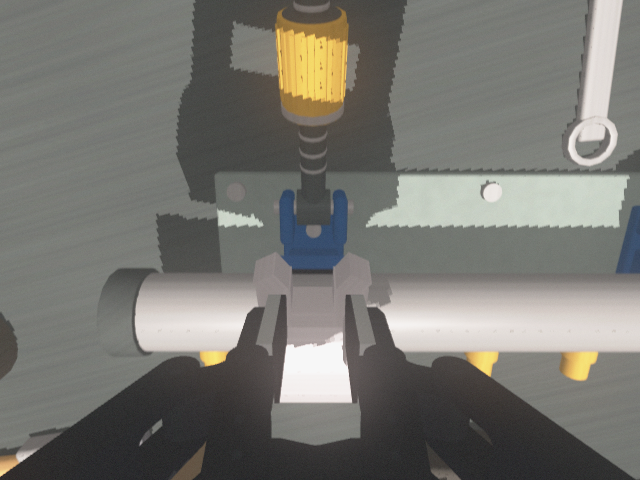

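View pics/side5.png

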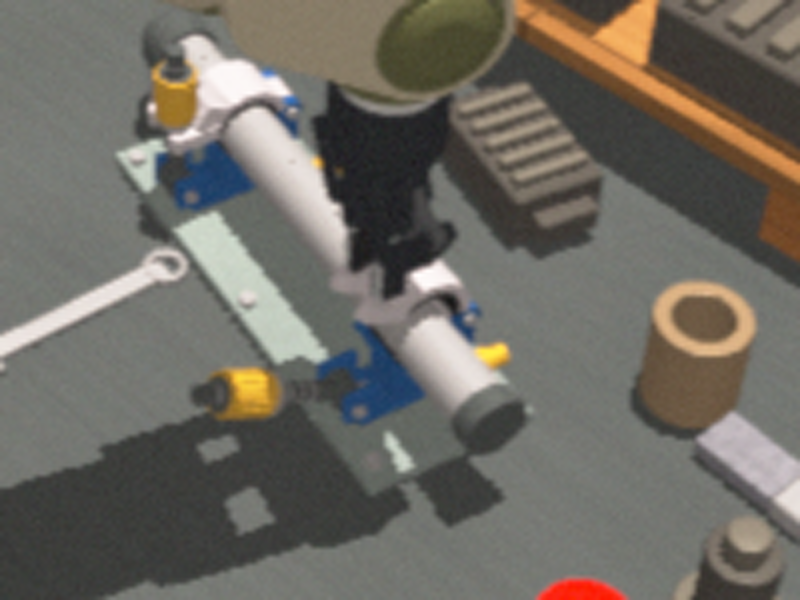

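Request:
carry_out:
  steps: [0.27,0,0.29,0,0,0,-0.45,0.27,0,0.29,0,0,0,-0.45,0.27,0,0.29,0,0,0,-0.45,0.18,0,0.26,0,0,0,-0.45,0.18,0,0.26,0,0,0,-0.45,0.18,0,0.26,0,0,0,-0.45,0.1,0,0.21,0,0,0,-0.45,0.1,0,0.21,0,0,0,-0.45,0.1,0,0.21,0,0,0,-0.45,0.1,0,0.21,0,0,0,-0.45,0.07,0,0.14,0,0,0,-0.45,0.07,0,0.12,0,0,0,-0.45,0,0,0,0,0,0,-0.45]

```text
time_s: 7.82
eef_pos: [471.0, -100.3, 98.5]
ee_rot: [-0.0, 0.137, 0.991, 0.0]
force: [-0.2, -0.2, -0.4]
grip_width: 0.272
```

```bash
python3 look.py 6 wrist side
```

```text
t 7.82 tcp rig [-43.7   1.7  98.5] F rig [-0.1 -0.3 -0.4] T [-0.02 -0.01  0.05] grip 0.272
toolR(rig) [[-1.0, -0.0, -0.001], [-0.0, 1.0, 0.0], [0.001, 0.0, -1.0]] j [-0.45  0.38  1.79 -0.    0.97 -1.75]
side 255 207
```

View pics/wrist6.png

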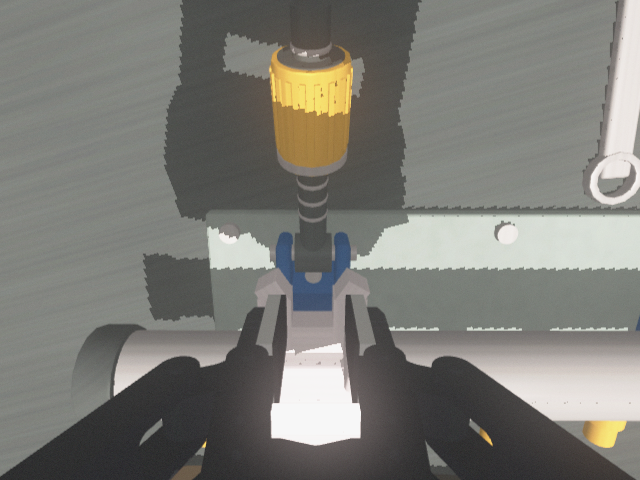

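View pics/side6.png

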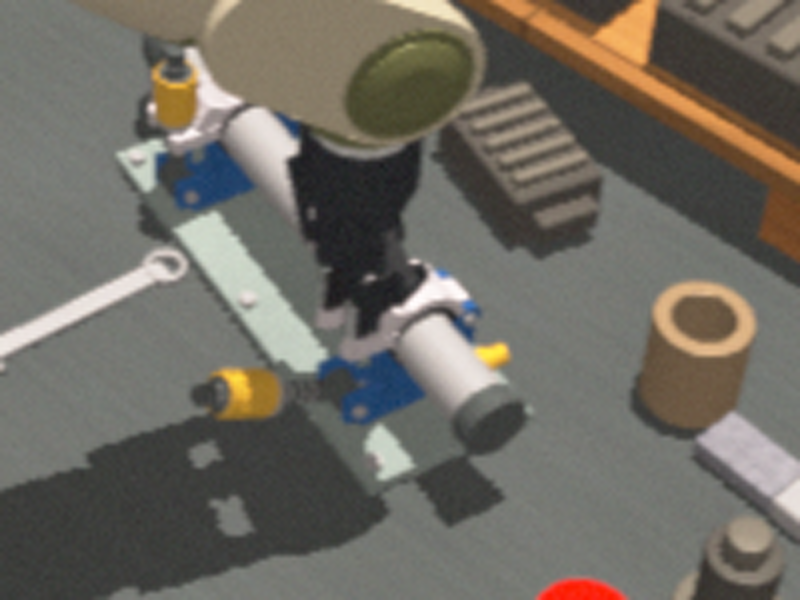

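Request:
carry_out:
  steps: [0,0,0.1,0,0,0,-0.45,0,0,0.1,0,0,0,-0.45,0,0,0.1,0,0,0,-0.45,0,0,0.0,0,0,0,-0.45]

```text
time_s: 8.25
eef_pos: [471.2, -100.4, 95.6]
ee_rot: [-0.0, 0.137, 0.991, 0.0]
force: [-1.1, 0.6, -0.1]
grip_width: 0.271
```

```bash
python3 -c "
from h import *
st()"
```

```text
t 8.25 tcp rig [-43.4   1.7  95.6] F rig [-1.2  0.3 -0.1] T [ 0.03 -0.07  0.03] grip 0.271
toolR(rig) [[-1.0, -0.0, -0.0], [-0.0, 1.0, 0.0], [0.0, 0.0, -1.0]] j [-0.45  0.38  1.8   0.    0.97 -1.75]
```

Request:
carry_out:
  steps: [0,0,0.08,0,0,0,-0.45,0,0,0.08,0,0,0,-0.45,0,0,0.0,0,0,0,-0.45]

```text
time_s: 8.5
eef_pos: [471.2, -100.4, 94.1]
ee_rot: [-0.0, 0.137, 0.991, 0.0]
force: [-1.0, -0.1, -0.1]
grip_width: 0.276
```

```bash
python3 look.py 7 wrist;python3 -c "
import cv2
a=cv2.imread('pics/wrist7.png')[200:440,200:440];cv2.imwrite('pics/wrist7z.png',cv2.resize(a,None,fx=2.5,fy=2.5))"
```

```text
t 8.5 tcp rig [-43.4   1.7  94.1] F rig [-0.9 -0.4 -0.1] T [-0.05 -0.01  0.01] grip 0.276
toolR(rig) [[-1.0, -0.0, -0.0], [-0.0, 1.0, 0.0], [0.0, 0.0, -1.0]] j [-0.45  0.38  1.8   0.    0.96 -1.75]
```

View pics/wrist7z.png

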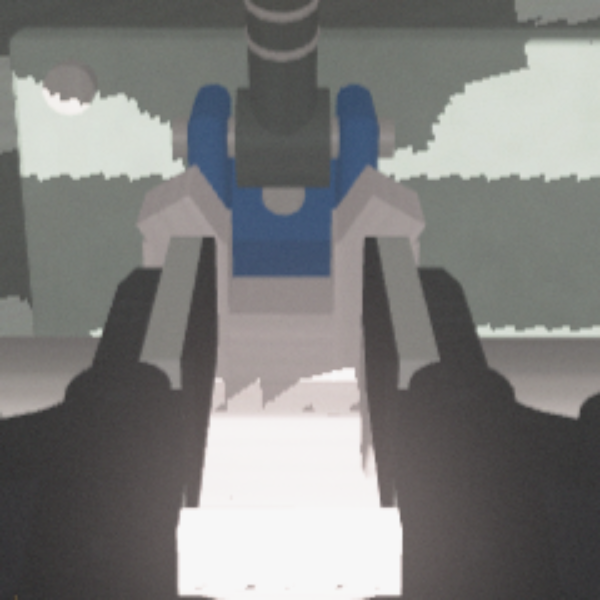

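```bash
python3 - <<'E'
from h import *
s=readout.sense()
for th in(-.05,0,.05,.1,.2,.3): print(th,[((proj("wrist",cap(th,*p)+RR@[0,1.5,0],s)-200)*2.5).round() for p in((-97,-22,15),(-97,22,15),(-97,22,3),(-77,0,15),(-77,0,3),(-60,20,15),(-36,20,31))])
for p in((11,12,-2),(-11,12,-2)): print(((proj("wrist",toolpt(s,p),s)-200)*2.5).round())
print(((proj("wrist",w(-48,0,152-120)+RR@[0,1.5,0],s)-200)*2.5).round())
E
```

```text
-0.05 [array([146., 164.]), array([416., 164.]), array([407., 141.]), array([281., 277.]), array([282., 247.]), array([397., 366.]), array([403., 549.])]
0 [array([142., 180.]), array([419., 180.]), array([410., 152.]), array([281., 292.]), array([281., 257.]), array([399., 380.]), array([404., 565.])]
0.05 [array([138., 198.]), array([423., 197.]), array([414., 164.]), array([281., 308.]), array([281., 269.]), array([401., 395.]), array([405., 581.])]
0.1 [array([134., 218.]), array([427., 217.]), array([417., 178.]), array([281., 326.]), array([281., 282.]), array([402., 411.]), array([406., 598.])]
0.2 [array([125., 265.]), array([435., 265.]), array([425., 214.]), array([280., 368.]), array([281., 313.]), array([406., 445.]), array([407., 631.])]
0.3 [array([116., 323.]), array([443., 322.]), array([432., 258.]), array([280., 416.]), array([281., 351.]), array([409., 484.]), array([408., 665.])]
[358. 229.]
[355. 351.]
[283. 126.]
```

Request:
carry_out:
  steps: [0,0,0.08,0,0,0,-0.45,0,0,0.08,0,0,0,-0.45,0,0,0.0,0,0,0,-0.45]

```text
time_s: 8.8
eef_pos: [471.2, -100.4, 92.5]
ee_rot: [-0.0, 0.137, 0.991, 0.0]
force: [0.5, 0.5, 0.5]
grip_width: 0.275
```

Request:
carry_out:
  steps: [0,0,0.08,0,0,0,-0.45,0,0,0.08,0,0,0,-0.45,0,0,0.0,0,0,0,-0.45]

```text
time_s: 9.05
eef_pos: [471.3, -100.4, 91.6]
ee_rot: [0.0, 0.137, 0.991, -0.0]
force: [-4.1, 0.5, 8.6]
grip_width: 0.274
```

```bash
python3 look.py 8 wrist;python3 -c "
import cv2
a=cv2.imread('pics/wrist8.png')[200:440,200:440];cv2.imwrite('pics/wrist8z.png',cv2.resize(a,None,fx=2.5,fy=2.5))"
```

```text
t 9.05 tcp rig [-43.3   1.7  91.6] F rig [-4.  -0.6  8.6] T [ 0.23  0.68 -0.04] grip 0.274
toolR(rig) [[-1.0, -0.0, 0.0], [-0.0, 1.0, -0.0], [-0.0, -0.0, -1.0]] j [-0.45  0.39  1.8  -0.    0.96 -1.75]
```

View pics/wrist8z.png

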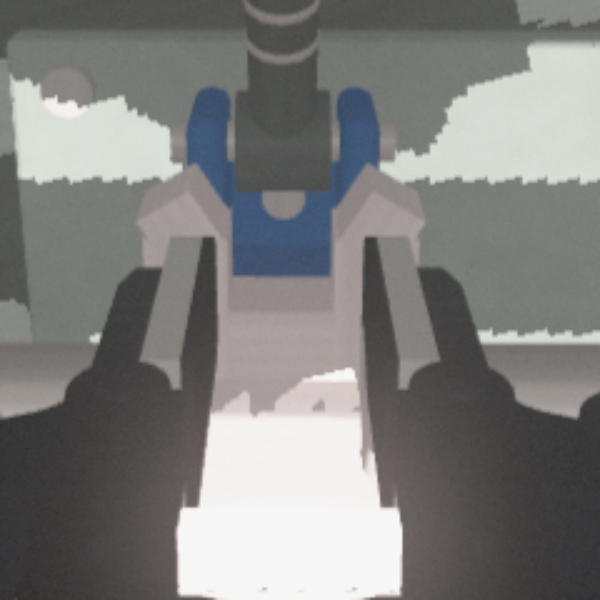

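```bash
python3 - <<'E'
from h import *
s=readout.sense()
for th in(-.02,0,.03,.06,.1): print(th,[((proj("wrist",cap(th,*p)+RR@[0,1.5,0],s)-200)*2.5).round() for p in((-97,-22,15),(-97,22,3),(-77,0,15),(-77,0,3),(-60,20,15))])
print(((proj("wrist",w(-48,0,32)+RR@[0,1.5,0],s)-200)*2.5).round(), ((proj("wrist",w(-65,-65,12)+RR@[0,1.5,0],s)-200)*2.5).round())
E
python3 look.py 9 side scene
```

```text
-0.02 [array([141., 179.]), array([411., 152.]), array([281., 293.]), array([281., 259.]), array([400., 383.])]
0 [array([140., 186.]), array([412., 157.]), array([281., 299.]), array([281., 264.]), array([400., 389.])]
0.03 [array([137., 197.]), array([414., 164.]), array([281., 309.]), array([281., 271.]), array([401., 397.])]
0.06 [array([135., 208.]), array([417., 172.]), array([281., 320.]), array([281., 278.]), array([403., 407.])]
0.1 [array([131., 225.]), array([419., 184.]), array([281., 335.]), array([281., 289.]), array([404., 420.])]
[283. 129.] [ 2. 30.]
t 9.1 tcp rig [-43.3   1.7  91.6] F rig [-3.5  0.9  8.8] T [ 0.2   0.64 -0.04] grip 0.275
toolR(rig) [[-1.0, -0.0, 0.0], [-0.0, 1.0, -0.0], [-0.0, -0.0, -1.0]] j [-0.45  0.39  1.8  -0.    0.96 -1.75]
side 255 207
scene 128 198
```

View pics/side9.png

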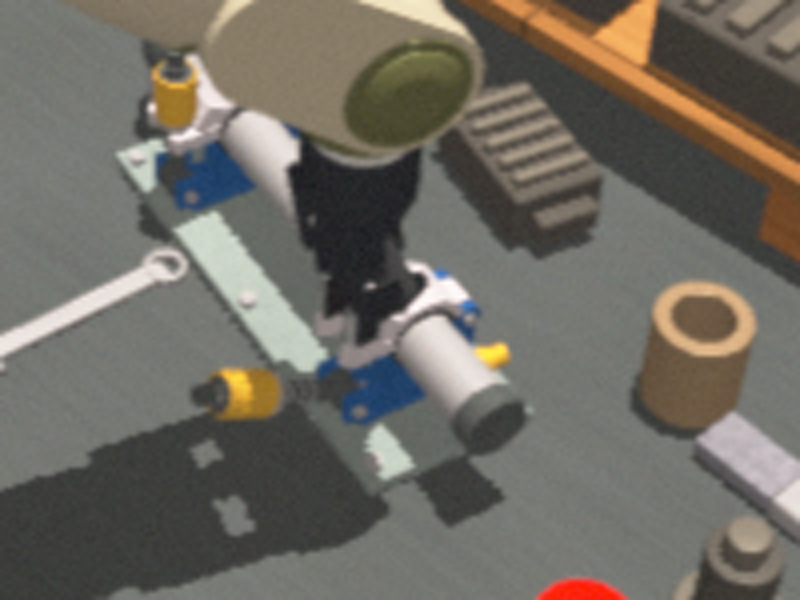

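Request:
carry_out:
  steps: [0,0,-0.3,0,0,0,-0.45,0.4,0,0,0,0,0,-0.45,0,0,0.2,0,0,0,-0.45,0,0,0.1,0,0,0,-0.45,0,0,0,0,0,0,-0.45]

```text
time_s: 9.62
eef_pos: [467.1, -99.2, 91.5]
ee_rot: [-0.0, 0.137, 0.991, 0.0]
force: [-5.4, 1.6, 11.1]
grip_width: 0.277
```

```bash
python3 -c "
from h import *
st()"
```

```text
t 9.62 tcp rig [-47.6   1.7  91.5] F rig [-5.7  0.1 11.1] T [ 0.31  0.95 -0.  ] grip 0.277
toolR(rig) [[-1.0, -0.0, -0.001], [-0.0, 1.0, -0.0], [0.001, -0.0, -1.0]] j [-0.46  0.38  1.81 -0.    0.95 -1.75]
```

Request:
carry_out:
  steps: [0,0,0.06,0,0,0,-0.45,0,0,0,0,0,0,-0.45]

```text
time_s: 9.78
eef_pos: [467.1, -99.2, 91.4]
ee_rot: [-0.0, 0.137, 0.991, -0.0]
force: [-7.2, 3.2, 17.9]
grip_width: 0.275
```

```bash
python3 -c "
from h import *
st()"
```

```text
t 9.78 tcp rig [-47.6   1.7  91.4] F rig [-7.8  1.1 17.9] T [ 0.47  1.29 -0.04] grip 0.275
toolR(rig) [[-1.0, -0.0, -0.001], [-0.0, 1.0, -0.0], [0.001, -0.0, -1.0]] j [-0.46  0.38  1.81 -0.    0.95 -1.75]
```

Request:
carry_out:
  steps: [0,0,-0.5,0,0,0,-0.45,0,0,-1.5,0,0,0,-0.45,0,0,-2,0,0,0,0,0.5,0,-3,0,0,0,0.4,1.5,0,-1,0,0,0,0.6,2,0,0,0,0,0,0.6,0,0,0,0,0,0,0.6,0,0,0,0,0,0,0.6]

```text
time_s: 10.45
eef_pos: [428.7, -88.3, 170.4]
ee_rot: [0.0, 0.137, 0.991, -0.0]
force: [-0.2, 0.3, 0.2]
grip_width: 0.801
```

```bash
python3 look.py 10 wrist side
```

```text
t 10.45 tcp rig [-87.6   1.7 170.4] F rig [-0.3  0.2  0.2] T [-0.04 -0.01  0.01] grip 0.801
toolR(rig) [[-1.0, 0.0, 0.0], [0.0, 1.0, -0.0], [-0.0, -0.0, -1.0]] j [-0.47  0.18  1.83  0.    1.12 -1.77]
side 255 207
```

View pics/wrist10.png

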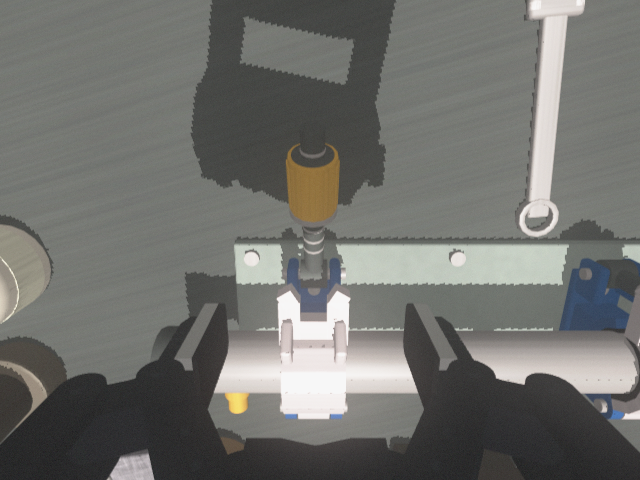

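View pics/side10.png

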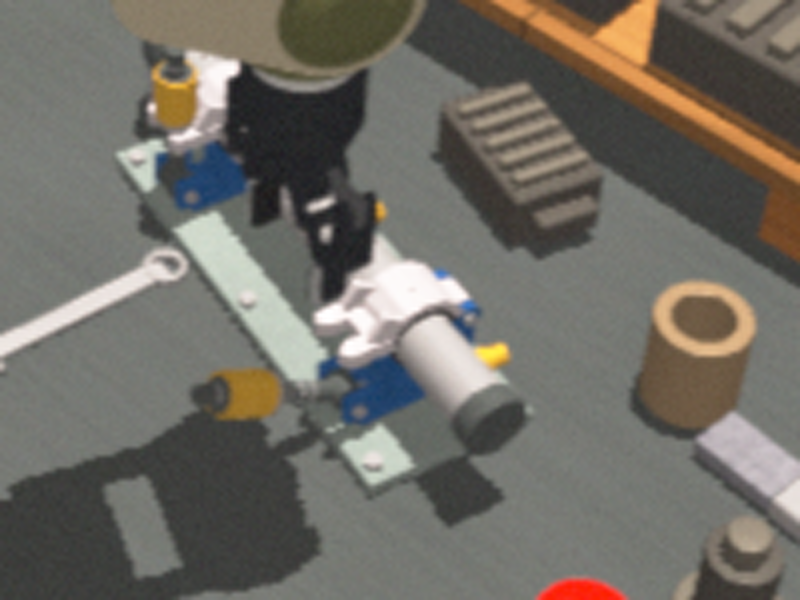

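```bash
python3 - <<'E'
from h import *
import cv2
s=readout.sense()
im=cv2.imread("pics/wrist10.png")[240:430,220:420]; im=cv2.resize(im,None,fx=4,fy=4)
im2=im.copy()
dy=RR@[1,1.5,0]
for th,c in((0,(0,255,0)),(.05,(0,0,255)),(.1,(255,0,0))):
    for p in((-97,-22,15),(-97,22,15),(-77,-8.5,15),(-77,8.5,15),(-77,0,3),(-36,-20,31),(-36,20,31)):
        q=(proj("wrist",cap(th,*p)+dy,s)-[220,240]+.5)*4; cv2.circle(im2,tuple(int(v) for v in q),3,c,-1)
for p in ((-65,-65,12),):
    q=(proj("wrist",w(*p)+dy,s)-[220,240]+.5)*4; cv2.circle(im2,tuple(int(v) for v in q),4,(255,0,255),-1)
cv2.imwrite("pics/wrist10p.png",im2)
# nut
for u,v in((313,152),(313,214),(312,183)):
    o,d=ray("wrist",u,v,s); o=r(o);d=RR.T@d
    t=(1.5-o[1])/d[1] if abs(d[1])>.02 else None
    print([ (o+d*(z-o[2])/d[2]).round(1) for z in(60,72,85)])
E
```

```text
[array([-139.5,    1.3,   60. ]), array([-140.8,    1.4,   72. ]), array([-142.2,    1.5,   85. ])]
[array([-99.3,   1.2,  60. ]), array([-102.5,    1.3,   72. ]), array([-106. ,    1.4,   85. ])]
[array([-119.9,    0.6,   60. ]), array([-122.1,    0.7,   72. ]), array([-124.6,    0.8,   85. ])]
```

View pics/wrist10p.png

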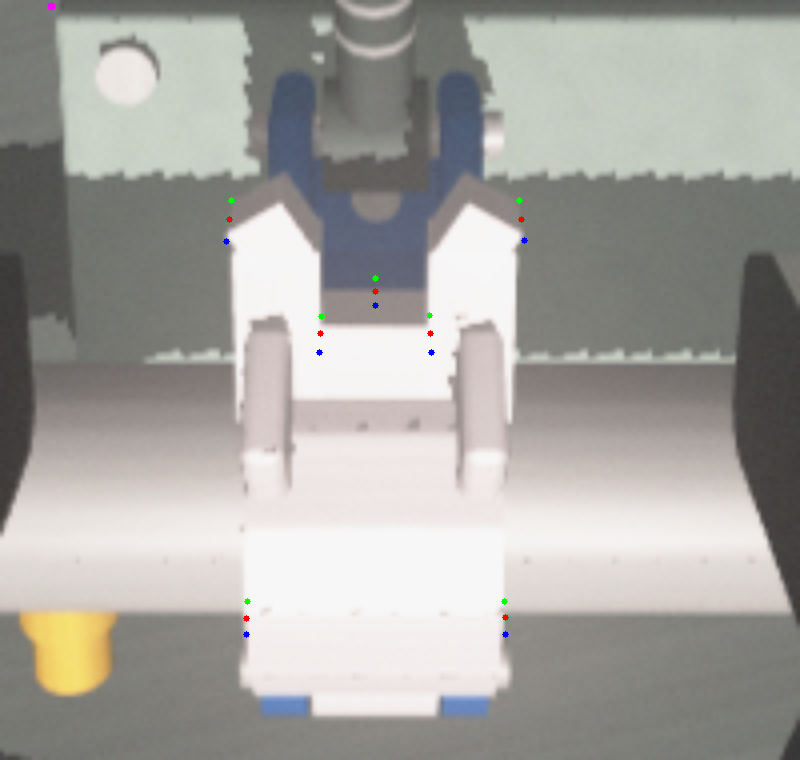

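Request:
carry_out:
  steps: [2,0,0.5,0,0,0,0.5,2.1,0,1.5,0,0,0,0.5,0,0,2.5,0,0,0,0.5,0,0,2.5,0,0,0,0.5,0,0,2.5,0,0,0,0.5,0,0,2.1,0,0,0,0.5,0,0,0,0,0,0,0.5,0,0,0,0,0,0,0.5]

```text
time_s: 11.22
eef_pos: [389.5, -77.3, 54.0]
ee_rot: [-0.001, 0.137, 0.991, 0.0]
force: [0.5, -0.2, 0.4]
grip_width: 0.753
```

```bash
python3 look.py 11 wrist side
```

```text
t 11.22 tcp rig [-128.3    1.7   54. ] F rig [ 0.5 -0.   0.4] T [-0.02 -0.01  0.04] grip 0.753
toolR(rig) [[-1.0, -0.0, -0.002], [-0.0, 1.0, 0.0], [0.002, 0.0, -1.0]] j [-0.49  0.3   2.07  0.    0.78 -1.79]
side 255 207
```

View pics/wrist11.png

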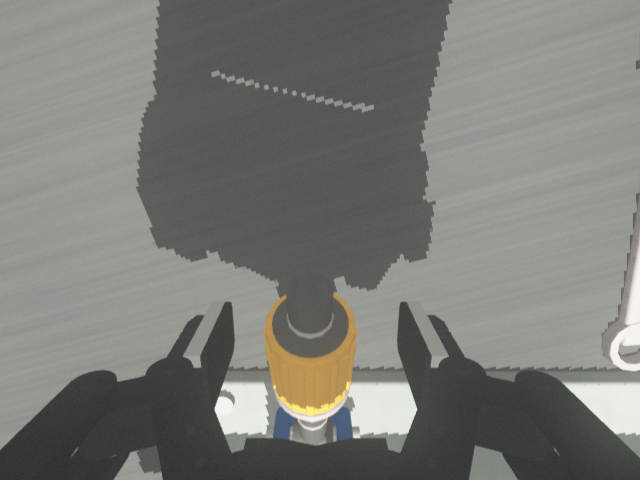

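View pics/side11.png

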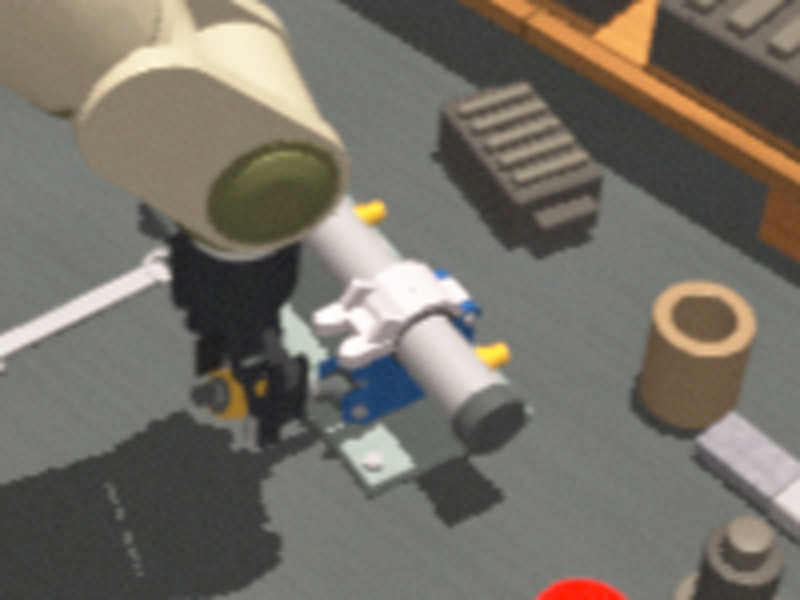

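Request:
carry_out:
  steps: [0,0,0,0,0,0,-1,0,0,0,0,0,0,-1,0,0,0,0,0,0,-1,0,0,0,0,0,0,-1,0,0,0,0,0,0,-1]
  grip_force: 25

```text
time_s: 11.73
eef_pos: [389.7, -77.5, 54.8]
ee_rot: [0.0, 0.137, 0.991, -0.0]
force: [-0.9, -0.8, 2.9]
grip_width: 0.343
```

```bash
python3 look.py 12 wrist; python3 - <<'E'
from h import *
# grip pt = tcp + (0,0,21); relative to pivot (-48,32)
p=r(readout.sense()["eef_pos"]);g=np.array([p[0]+47.5,p[2]+21-32]);R=np.hypot(*g);a0=np.arctan2(-g[0],g[1]);print(R,a0)
pv=g
for a in np.arange(a0,-0.01,-.1)[1:].tolist()+[0]:
    n=R*np.array([-np.sin(a),np.cos(a)]);print(round(a,2),"tool x,z",(-(n-pv)/10).round(2));pv=n
E
```

```text
t 11.73 tcp rig [-128.1    1.6   54.8] F rig [-0.7 -1.   2.9] T [-0.25  0.13 -0.07] grip 0.343
toolR(rig) [[-1.0, 0.0, 0.001], [0.0, 1.0, -0.0], [-0.001, -0.0, -1.0]] j [-0.49  0.3   2.07 -0.    0.78 -1.79]
91.7093335301125 1.0739124027155627
0.97 tool x,z [-0.48 -0.78]
0.87 tool x,z [-0.55 -0.73]
0.77 tool x,z [-0.62 -0.67]
0.67 tool x,z [-0.69 -0.61]
0.57 tool x,z [-0.74 -0.54]
0.47 tool x,z [-0.79 -0.46]
0.37 tool x,z [-0.84 -0.38]
0.27 tool x,z [-0.87 -0.29]
0.17 tool x,z [-0.89 -0.2 ]
0.07 tool x,z [-0.91 -0.11]
0 tool x,z [-0.68 -0.03]
```

View pics/wrist12.png

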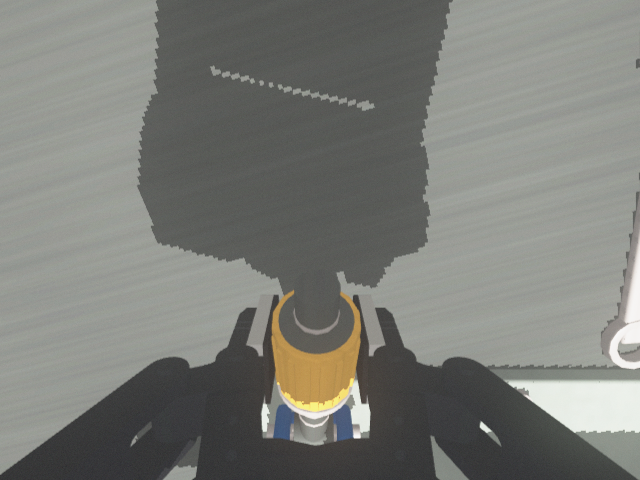

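Request:
carry_out:
  steps: [-0.24,0,-0.39,0,0,0,-1,-0.24,0,-0.39,0,0,0,-1,-0.27,0,-0.37,0,0,0,-1,-0.28,0,-0.36,0,0,0,-1,-0.31,0,-0.34,0,0,0,-1,-0.31,0,-0.33,0,0,0,-1,-0.34,0,-0.31,0,0,0,-1,-0.35,0,-0.3,0,0,0,-1,-0.37,0,-0.27,0,0,0,-1,-0.37,0,-0.27,0,0,0,-1]

```text
time_s: 12.62
eef_pos: [418.3, -85.4, 87.6]
ee_rot: [-0.002, 0.137, 0.991, 0.0]
force: [-6.7, -2.6, -5.7]
grip_width: 0.344
```

```bash
python3 look.py 13 wrist side
```

```text
t 12.62 tcp rig [-98.4   1.7  87.6] F rig [-5.8 -4.3 -5.7] T [-0.58  1.24 -0.25] grip 0.344
toolR(rig) [[-1.0, -0.0, -0.003], [-0.0, 1.0, -0.0], [0.003, -0.0, -1.0]] j [-0.48  0.29  1.96 -0.    0.9  -1.77]
side 255 207
```

View pics/wrist13.png

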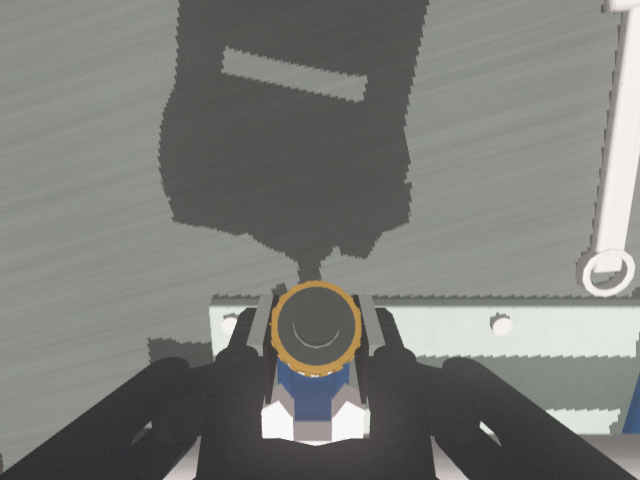

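View pics/side13.png

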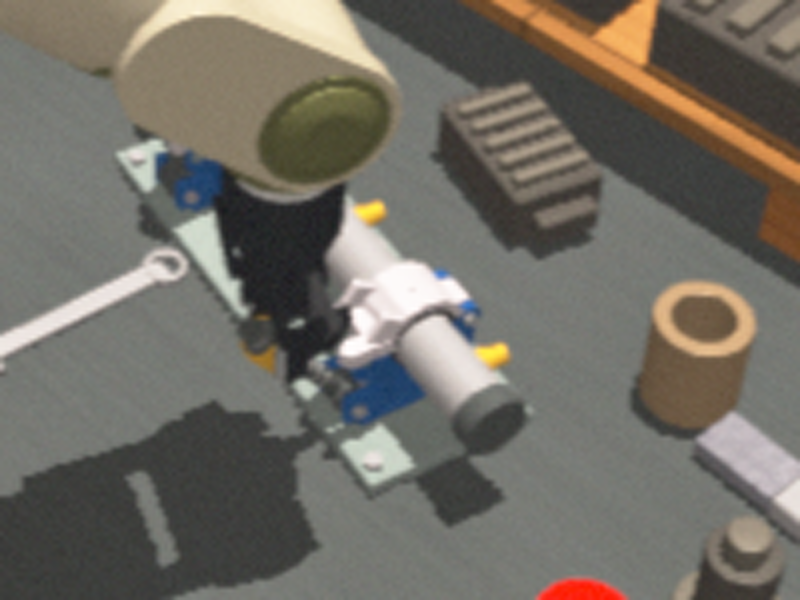

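Request:
carry_out:
  steps: [-0.4,0,-0.23,0,0,0,-1,-0.4,0,-0.23,0,0,0,-1,-0.42,0,-0.19,0,0,0,-1,-0.42,0,-0.19,0,0,0,-1,-0.43,0,-0.15,0,0,0,-1,-0.44,0,-0.14,0,0,0,-1,0,0,0,0,0,0,-1]

```text
time_s: 13.3
eef_pos: [443.3, -92.6, 99.4]
ee_rot: [-0.001, 0.137, 0.991, -0.0]
force: [-4.0, -1.5, -0.2]
grip_width: 0.344
```

```bash
python3 look.py 14 wrist side
```

```text
t 13.3 tcp rig [-72.4   1.5  99.4] F rig [-3.5 -2.6 -0.2] T [-0.52  1.02 -0.11] grip 0.344
toolR(rig) [[-1.0, -0.001, -0.001], [-0.001, 1.0, -0.0], [0.001, -0.0, -1.0]] j [-0.47  0.32  1.87 -0.    0.95 -1.76]
side 255 207
```

View pics/wrist14.png

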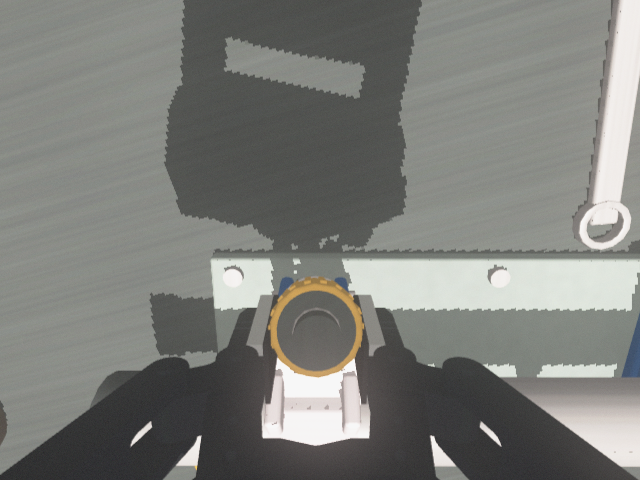

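View pics/side14.png

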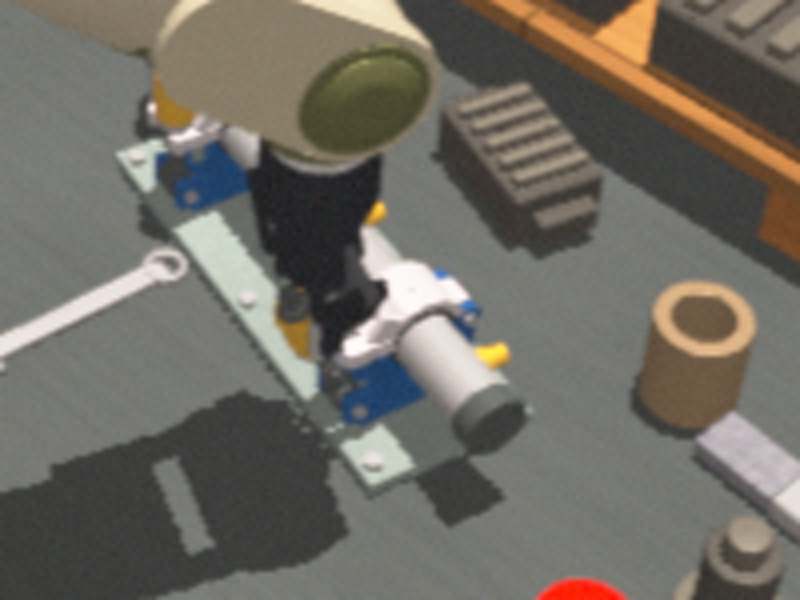

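Request:
carry_out:
  steps: [-0.3,0,-0.07,0,0,0,-1,-0.3,0,-0.07,0,0,0,-1,-0.3,0,-0.06,0,0,0,-1,-0.3,0,-0.04,0,0,0,-1,0,0,0,0,0,0,-1]

```text
time_s: 13.82
eef_pos: [454.6, -95.8, 101.9]
ee_rot: [-0.001, 0.137, 0.991, -0.0]
force: [-5.4, -1.8, 2.7]
grip_width: 0.341
```

```bash
python3 look.py 15 wrist; python3 -c "
import cv2
a=cv2.imread('pics/wrist15.png')[240:460,200:440];cv2.imwrite('pics/wrist15z.png',cv2.resize(a,None,fx=2.5,fy=2.5))"
```

```text
t 13.82 tcp rig [-60.6   1.6 101.9] F rig [-4.7 -3.2  2.7] T [-0.48  1.32 -0.18] grip 0.341
toolR(rig) [[-1.0, -0.001, -0.002], [-0.001, 1.0, -0.0], [0.002, -0.0, -1.0]] j [-0.46  0.34  1.84 -0.    0.97 -1.76]
```

View pics/wrist15z.png

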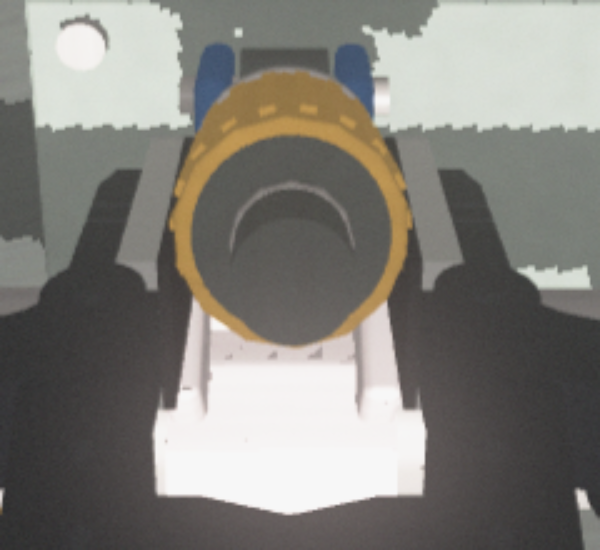

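Request:
carry_out:
  steps: [-0.3,0,-0.04,0,0,0,-1,-0.3,0,-0.03,0,0,0,-1,-0.25,0,-0.02,0,0,0,-1,0,0,0,0,0,0,-1]

```text
time_s: 14.2
eef_pos: [462.9, -98.1, 102.8]
ee_rot: [-0.001, 0.137, 0.991, -0.0]
force: [-5.7, -1.9, 2.0]
grip_width: 0.343
```

```bash
python3 -c "
from h import *
st()"
```

```text
t 14.2 tcp rig [-52.    1.6 102.8] F rig [-5.  -3.4  2. ] T [-0.37  1.2  -0.05] grip 0.343
toolR(rig) [[-1.0, -0.001, -0.001], [-0.001, 1.0, -0.0], [0.001, -0.0, -1.0]] j [-0.46  0.35  1.81 -0.    0.98 -1.75]
```

Request:
carry_out:
  steps: [-0.15,0,0,0,0,0,-1,-0.15,0,0,0,0,0,-1,0,0,0,0,0,0,-1]

```text
time_s: 14.45
eef_pos: [465.6, -98.9, 102.9]
ee_rot: [-0.001, 0.137, 0.991, -0.0]
force: [-6.6, -1.4, 3.6]
grip_width: 0.342
```

```bash
python3 -c "
from h import *
st()"
```

```text
t 14.45 tcp rig [-49.2   1.5 102.9] F rig [-6.  -3.2  3.6] T [-0.5   1.45 -0.02] grip 0.342
toolR(rig) [[-1.0, -0.001, -0.001], [-0.001, 1.0, -0.001], [0.001, -0.001, -1.0]] j [-0.46  0.36  1.8  -0.    0.98 -1.75]
```

Request:
carry_out:
  steps: [-0.1,0,0,0,0,0,-1,0,0,0,0,0,0,-1]

```text
time_s: 14.62
eef_pos: [466.5, -99.2, 102.9]
ee_rot: [-0.001, 0.137, 0.991, -0.0]
force: [-6.7, -1.4, 3.8]
grip_width: 0.343
```

Request:
carry_out:
  steps: [-0.1,0,0,0,0,0,-1,0,0,0,0,0,0,-1]

```text
time_s: 14.78
eef_pos: [467.5, -99.5, 102.9]
ee_rot: [-0.001, 0.137, 0.991, -0.0]
force: [-7.5, -1.0, 3.8]
grip_width: 0.345
```

```bash
python3 look.py 16 wrist side
```

```text
t 14.78 tcp rig [-47.2   1.5 102.9] F rig [-7.  -3.   3.8] T [-0.48  1.39 -0.03] grip 0.345
toolR(rig) [[-1.0, -0.001, -0.001], [-0.001, 1.0, -0.001], [0.001, -0.001, -1.0]] j [-0.46  0.36  1.8  -0.    0.98 -1.75]
side 255 207
```

View pics/wrist16.png

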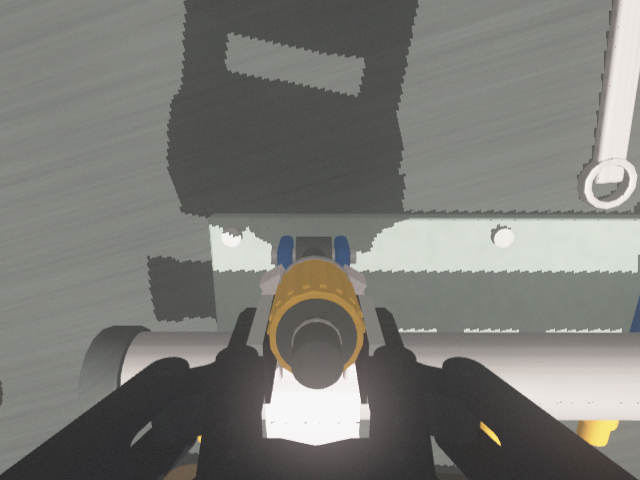

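View pics/side16.png

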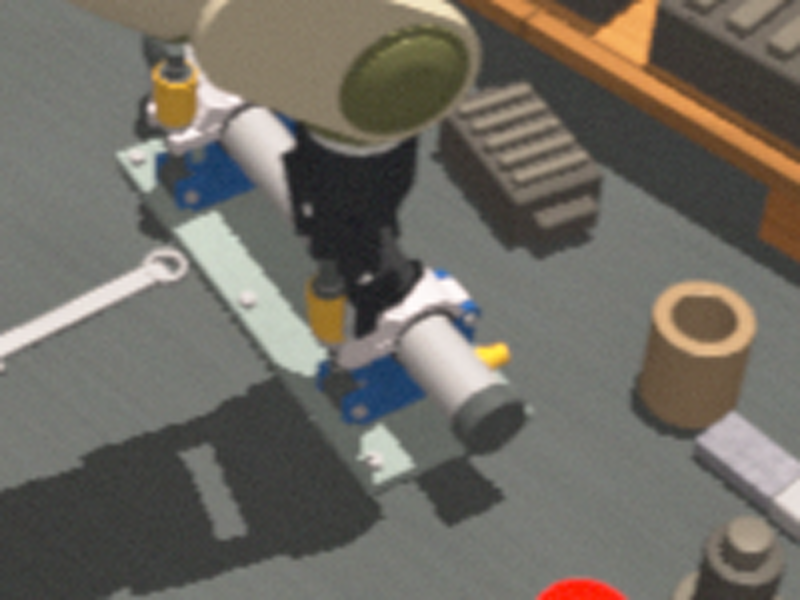

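Request:
carry_out:
  steps: [-0.1,0,0,0,0,0,-1,0,0,0,0,0,0,-1]

```text
time_s: 15.05
eef_pos: [468.5, -99.7, 102.9]
ee_rot: [-0.001, 0.137, 0.991, -0.0]
force: [-7.0, -1.2, 3.9]
grip_width: 0.343
```

```bash
python3 - <<'E'
from h import *
s=st()
dy=RR@[1,1.5,0]
for a in(-.05,0,.05,.1):
  print(a,[proj("wrist",w(-48-l*np.sin(a),0,32+l*np.cos(a))+dy,s).round(0) for l in(107,125)])
E
```

```text
t 15.05 tcp rig [-46.2   1.6 102.9] F rig [-6.4 -3.1  3.9] T [-0.41  1.39  0.03] grip 0.343
toolR(rig) [[-1.0, -0.001, -0.001], [-0.001, 1.0, -0.001], [0.001, -0.001, -1.0]] j [-0.45  0.36  1.8  -0.    0.98 -1.75]
-0.05 [array([312., 382.]), array([312., 427.])]
0 [array([312., 368.]), array([311., 409.])]
0.05 [array([312., 354.]), array([311., 390.])]
0.1 [array([312., 338.]), array([311., 370.])]
```

```bash
python3 look.py 17 wrist side scene; python3 -c "
import cv2
a=cv2.imread('pics/wrist17.png')[220:440,200:440];cv2.imwrite('pics/wrist17z.png',cv2.resize(a,None,fx=2.5,fy=2.5))"
```

```text
t 15.05 tcp rig [-46.2   1.6 102.9] F rig [-6.4 -3.1  3.9] T [-0.41  1.39  0.03] grip 0.343
toolR(rig) [[-1.0, -0.001, -0.001], [-0.001, 1.0, -0.001], [0.001, -0.001, -1.0]] j [-0.45  0.36  1.8  -0.    0.98 -1.75]
side 255 207
scene 128 198
```

View pics/wrist17z.png

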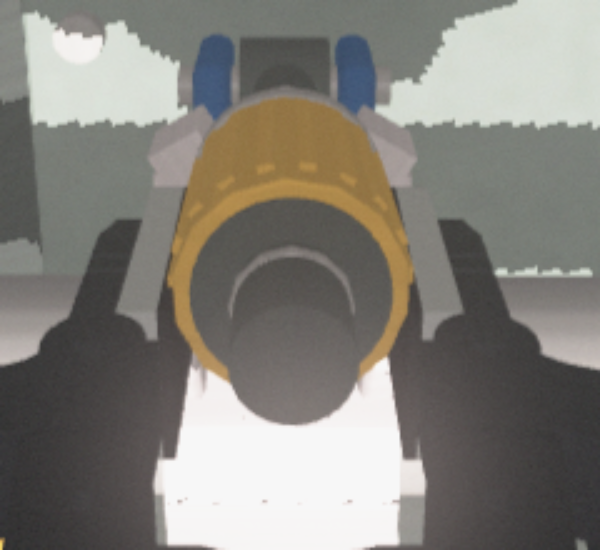

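View pics/side17.png

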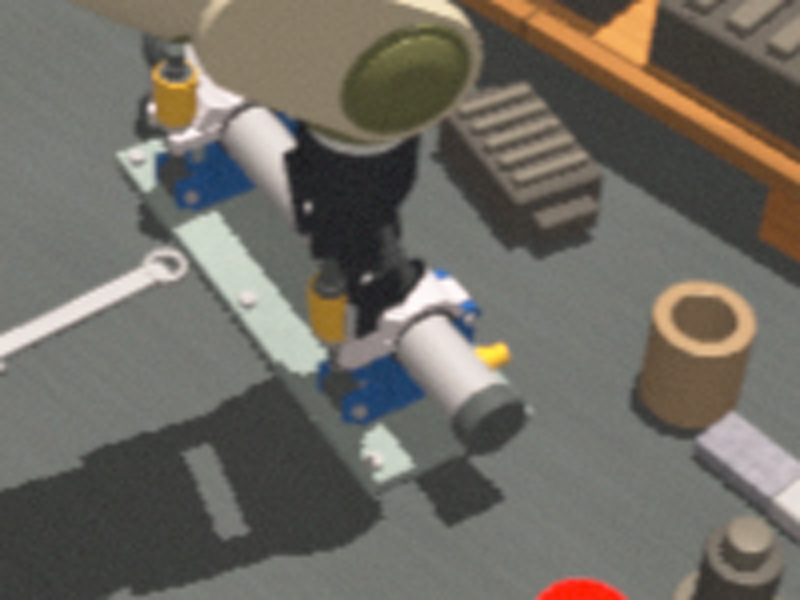

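View pics/scene17.png

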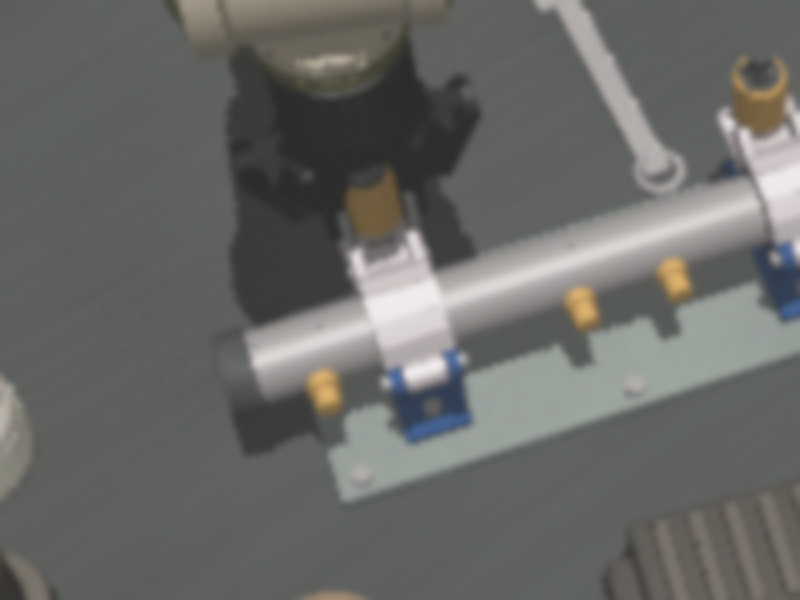

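```bash
python3 - <<'E'
from h import *
s=st()
for p in((0,0,-36),(10,0,-36),(0,0,-19),(11,15,-19),(-11,15,-19),(11,15,0),(0,0,-54)): print(p,proj("wrist",toolpt(s,p),s).round())
n="scene"
import cv2
im=cv2.imread("pics/scene17.png")
dy=RR@[1,1.5,0]
for a,c in((0,(0,255,0)),(.1,(0,0,255))):
  for l in(63,107,125):
    q=(proj(n,w(-48-l*np.sin(a),0,32+l*np.cos(a))+dy)-[128,198]+.5)*4;cv2.circle(im,tuple(int(v) for v in q),3,c,-1)
for l in(63,107,125):
    q=(proj(n,w(-48,230,32+l)+dy)-[128,198]+.5)*4;cv2.circle(im,tuple(int(v) for v in q),3,(255,0,255),-1)
cv2.imwrite("pics/scene17p.png",im)
E
```

```text
t 15.2 tcp rig [-46.2   1.6 102.9] F rig [-6.5 -3.3  2.4] T [-0.41  1.41 -0.01] grip 0.343
toolR(rig) [[-1.0, -0.001, -0.001], [-0.001, 1.0, -0.001], [0.001, -0.001, -1.0]] j [-0.45  0.36  1.8  -0.    0.98 -1.75]
(0, 0, -36) [312. 370.]
(10, 0, -36) [312. 343.]
(0, 0, -19) [312. 341.]
(11, 15, -19) [355. 313.]
(-11, 15, -19) [353. 366.]
(11, 15, 0) [351. 290.]
(0, 0, -54) [312. 412.]
```

View pics/scene17p.png

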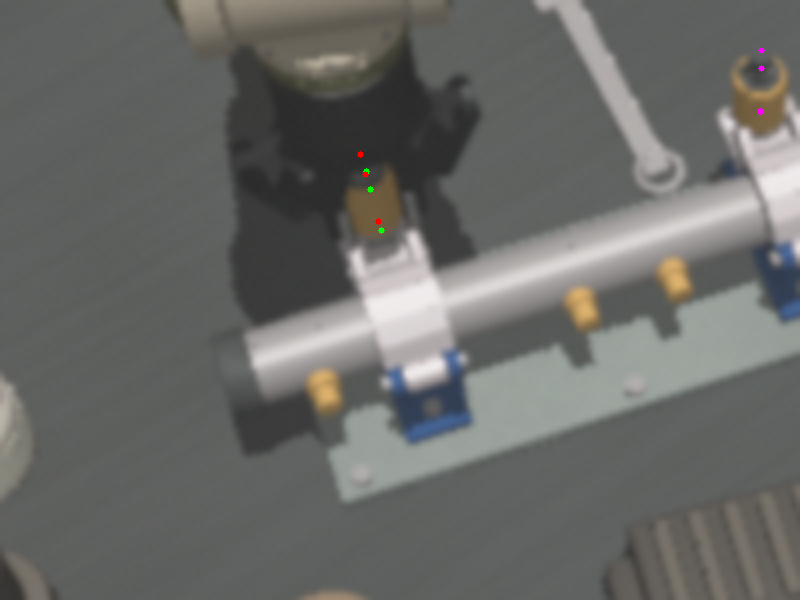

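```bash
python3 - <<'E'
from h import *
s=readout.sense();T=C["wrist"]["T_tool_cam"];c=C["wrist"]
for u,v,d in((316,336,124),(317,366,116),(316,336,118),(317,366,102)):
    X=T@np.array([(u-c["cx"])/c["fx"]*d,(v-c["cy"])/c["fy"]*d,d,1]);print(X[:3].round(1), r(toolpt(s,X[:3])).round(1))
E
```

```text
[ 12.2   1.2 -35.3] [-58.3   2.8 138.2]
[  8.3   1.5 -45. ] [-54.4   3.1 147.9]
[ 15.5   1.2 -40.5] [-61.6   2.8 143.4]
[ 17.    1.4 -56.8] [-63.1   3.  159.8]
```

Request:
carry_out:
  steps: [0,0,0,0,0,0,0.1,0,0,0,0,0,0,0.1,0,0,0,0,0,0,0.1,0.5,0,0,0,0,0,0.1,0.5,0,0,0,0,0,0.1,0,0,0,0,0,0,0.1]

```text
time_s: 15.7
eef_pos: [458.3, -96.5, 102.3]
ee_rot: [-0.0, 0.137, 0.991, 0.0]
force: [-0.3, 0.1, -0.2]
grip_width: 0.553
```

```bash
python3 look.py 18 wrist scene
```

```text
t 15.7 tcp rig [-56.9   1.9 102.3] F rig [-0.3  0.  -0.2] T [-0.05 -0.02 -0.06] grip 0.553
toolR(rig) [[-1.0, -0.0, -0.001], [-0.0, 1.0, 0.0], [0.001, 0.0, -1.0]] j [-0.46  0.34  1.83  0.    0.97 -1.75]
scene 128 198
```

View pics/wrist18.png

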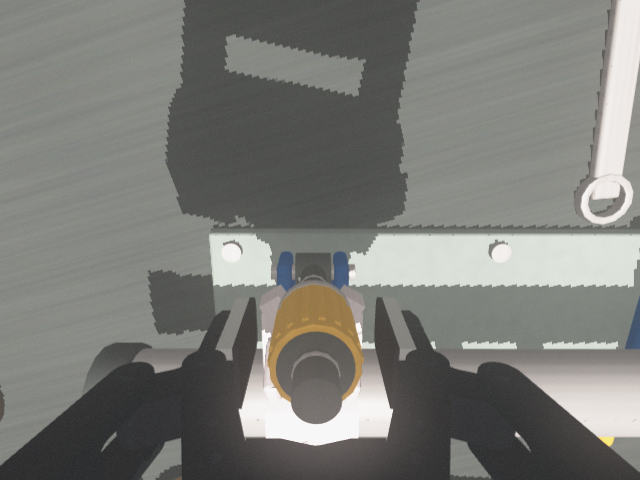

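Request:
carry_out:
  steps: [0,0,0,0,0,0,-1,0,0,0,0,0,0,-1,0,0,0,0,0,0,-1,0,0,0,0,0,0,-1,-0.15,0,0,0,0,0,-1,-0.15,0,0,0,0,0,-1,-0.15,0,0,0,0,0,-1,0,0,0,0,0,0,-1]
  grip_force: 40

```text
time_s: 16.47
eef_pos: [462.5, -98.2, 102.5]
ee_rot: [-0.002, 0.137, 0.991, -0.0]
force: [-8.4, -0.6, 10.9]
grip_width: 0.341
```

```bash
python3 -c "
from h import *
st()"
```

```text
t 16.47 tcp rig [-52.3   1.4 102.5] F rig [-7.9 -2.9 10.9] T [-0.46  1.82 -0.11] grip 0.341
toolR(rig) [[-1.0, -0.0, -0.003], [-0.0, 1.0, -0.001], [0.003, -0.001, -1.0]] j [-0.46  0.35  1.81 -0.    0.98 -1.75]
```

Request:
carry_out:
  steps: [-0.1,0,-0.05,0,0,0,-1,-0.1,0,-0.05,0,0,0,-1,0,0,0,0,0,0,-1]

```text
time_s: 16.72
eef_pos: [463.8, -98.5, 102.7]
ee_rot: [-0.003, 0.137, 0.991, 0.0]
force: [-7.8, -1.5, 5.1]
grip_width: 0.342
```

```bash
python3 look.py 19 wrist
```

```text
t 16.72 tcp rig [-51.    1.5 102.7] F rig [-7.  -3.6  5.1] T [-0.5   1.8  -0.02] grip 0.342
toolR(rig) [[-1.0, -0.001, -0.005], [-0.001, 1.0, -0.001], [0.005, -0.001, -1.0]] j [-0.46  0.36  1.81 -0.    0.98 -1.75]
```

View pics/wrist19.png

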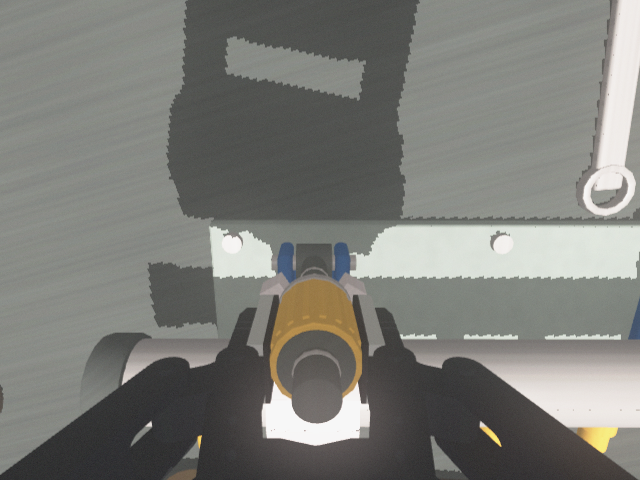

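Request:
carry_out:
  steps: [-0.1,0,0,0,0,0,-1,-0.1,0,0,0,0,0,-1,0,0,0,0,0,0,-1]

```text
time_s: 17.02
eef_pos: [466.0, -99.1, 102.8]
ee_rot: [-0.002, 0.137, 0.991, 0.0]
force: [-6.8, -1.8, 4.0]
grip_width: 0.341
```

```bash
python3 look.py 20 wrist
```

```text
t 17.02 tcp rig [-48.8   1.4 102.8] F rig [-6.  -3.5  4. ] T [-0.58  1.56  0.01] grip 0.341
toolR(rig) [[-1.0, -0.001, -0.004], [-0.001, 1.0, -0.001], [0.004, -0.001, -1.0]] j [-0.46  0.36  1.8  -0.    0.98 -1.75]
```

View pics/wrist20.png

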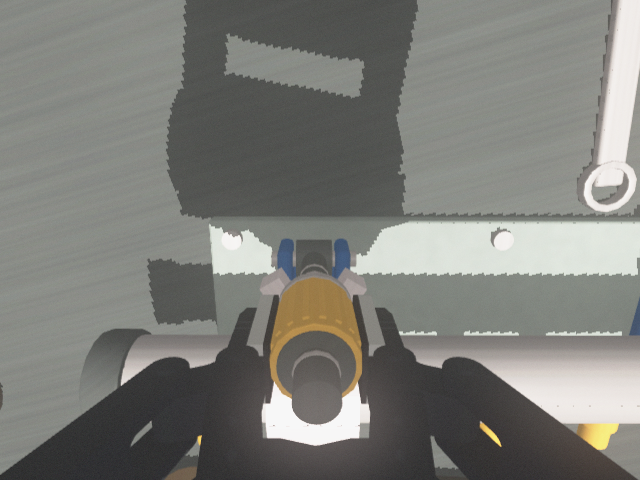

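Request:
carry_out:
  steps: [-0.1,0,0,0,0,0,-1,0,0,0,0,0,0,-1]

```text
time_s: 17.23
eef_pos: [466.7, -99.4, 102.8]
ee_rot: [-0.002, 0.137, 0.991, 0.0]
force: [-7.5, -1.1, 5.1]
grip_width: 0.34
```

Request:
carry_out:
  steps: [-0.1,0,0,0,0,0,-1,0,0,0,0,0,0,-1]

```text
time_s: 17.4
eef_pos: [467.8, -99.7, 102.8]
ee_rot: [-0.002, 0.137, 0.991, 0.0]
force: [-8.7, -2.3, 4.1]
grip_width: 0.342
```

Request:
carry_out:
  steps: [-0.08,0,0,0,0,0,-1,0,0,0,0,0,0,-1]

```text
time_s: 17.57
eef_pos: [468.6, -99.9, 102.8]
ee_rot: [-0.002, 0.137, 0.991, 0.0]
force: [-7.3, -2.1, 3.5]
grip_width: 0.339
```

Request:
carry_out:
  steps: [-0.08,0,0,0,0,0,-1,0,0,0,0,0,0,-1]

```text
time_s: 17.73
eef_pos: [469.2, -100.1, 102.8]
ee_rot: [-0.003, 0.137, 0.991, 0.0]
force: [-7.9, -2.1, 4.2]
grip_width: 0.342
```

```bash
python3 look.py 21 wrist; python3 -c "
import cv2
a=cv2.imread('pics/wrist21.png')[220:440,200:440];cv2.imwrite('pics/wrist21z.png',cv2.resize(a,None,fx=2.5,fy=2.5))"
```

```text
t 17.73 tcp rig [-45.4   1.4 102.8] F rig [-7.  -4.1  4.2] T [-0.51  1.83  0.05] grip 0.342
toolR(rig) [[-1.0, -0.001, -0.005], [-0.001, 1.0, -0.001], [0.005, -0.001, -1.0]] j [-0.45  0.37  1.79 -0.    0.99 -1.75]
```

View pics/wrist21z.png

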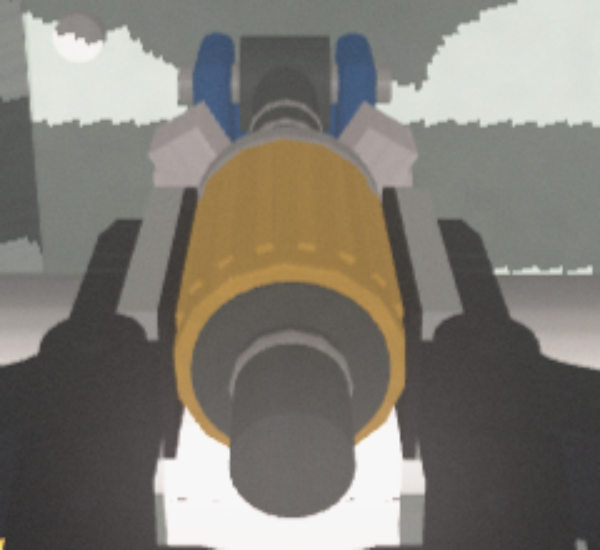

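Request:
carry_out:
  steps: [-0.06,0,0,0,0,0,-1,0,0,0,0,0,0,-1]

```text
time_s: 17.95
eef_pos: [469.9, -100.3, 102.7]
ee_rot: [-0.002, 0.137, 0.991, 0.0]
force: [-7.8, -2.9, 3.3]
grip_width: 0.339
```

Request:
carry_out:
  steps: [-0.06,0,0,0,0,0,-1,0,0,0,0,0,0,-1]

```text
time_s: 18.12
eef_pos: [470.4, -100.4, 102.7]
ee_rot: [-0.002, 0.137, 0.991, 0.0]
force: [-7.8, -1.7, 4.0]
grip_width: 0.34
```

```bash
python3 look.py 22 side scene; python3 - <<'E'
from h import *
import cv2
dy=RR@[1,1.5,0]
for n,o in(("scene",(128,198)),("side",(255,207))):
  im=cv2.imread(f"pics/{n}22.png")
  for a,c in((0,(0,255,0)),(.1,(0,0,255))):
   for l in(63,107,125):
    q=(proj(n,w(-48-l*np.sin(a),0,32+l*np.cos(a))+dy)-o+.5)*4;cv2.circle(im,tuple(int(v) for v in q),3,c,-1)
  for l in(63,107,125):
    q=(proj(n,w(-48,230,32+l)+dy)-o+.5)*4;cv2.circle(im,tuple(int(v) for v in q),3,(255,0,255),-1)
  cv2.imwrite(f"pics/{n}22p.png",im)
E
```

```text
t 18.12 tcp rig [-44.1   1.4 102.7] F rig [-7.  -3.8  4. ] T [-0.53  1.69 -0.02] grip 0.34
toolR(rig) [[-1.0, -0.0, -0.005], [-0.0, 1.0, -0.001], [0.005, -0.001, -1.0]] j [-0.45  0.37  1.79 -0.    0.99 -1.75]
side 255 207
scene 128 198
```

View pics/side22p.png

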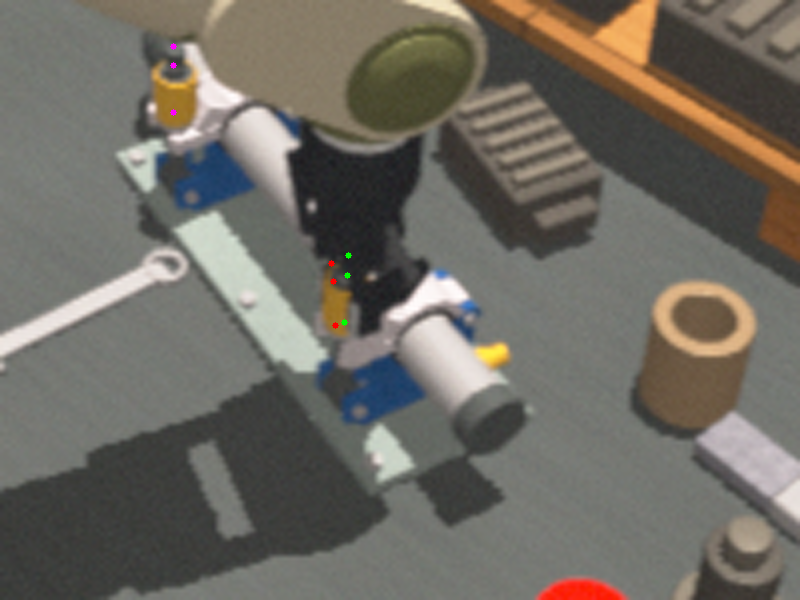

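View pics/scene22p.png

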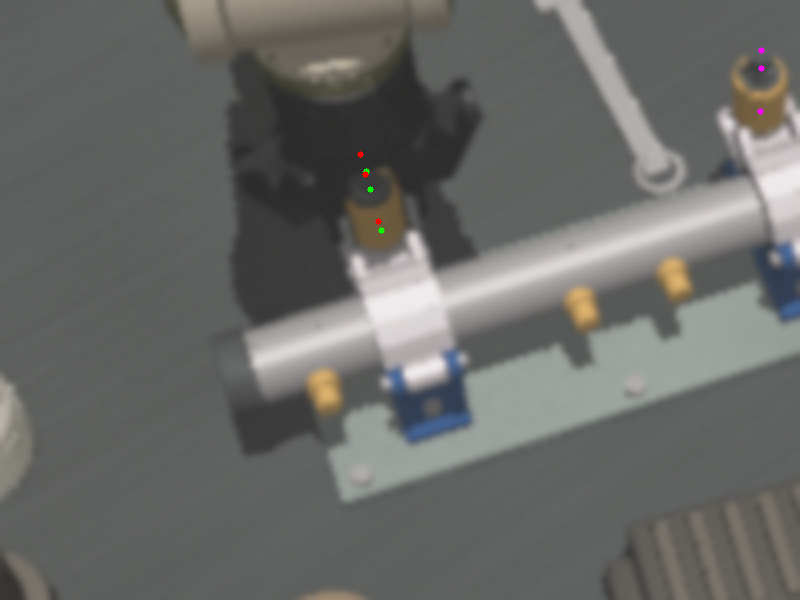

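Request:
carry_out:
  steps: [-0.08,0,0,0,0,0,-1,-0.08,0,0,0,0,0,-1,0,0,0,0,0,0,-1]

```text
time_s: 18.47
eef_pos: [471.0, -100.6, 102.6]
ee_rot: [-0.004, 0.137, 0.991, 0.0]
force: [-13.8, -1.6, 7.3]
grip_width: 0.344
```

```bash
python3 look.py 23 wrist; python3 - <<'E'
from h import *
s=readout.sense()
import cv2
a=cv2.imread('pics/wrist23.png')[220:440,200:440];cv2.imwrite('pics/wrist23z.png',cv2.resize(a,None,fx=2.5,fy=2.5))
dy=RR@[1,1.5,0]
for a in(-.05,0,.05,.1):
  print(a,[((proj("wrist",w(-48-l*np.sin(a),0,32+l*np.cos(a))+dy,s)-[200,220])*2.5).round(0) for l in(0,107,125)])
for p in((-97,-22,15),(-97,22,15)): print(((proj("wrist",cap(.02,*p)+dy,s)-[200,220])*2.5).round())
E
```

```text
t 18.47 tcp rig [-43.6   1.4 102.6] F rig [-12.8  -5.3   7.3] T [-0.4   2.7  -0.01] grip 0.344
toolR(rig) [[-1.0, -0.001, -0.008], [-0.001, 1.0, -0.001], [0.008, -0.001, -1.0]] j [-0.45  0.37  1.78 -0.    0.99 -1.75]
-0.05 [array([284.,  70.]), array([281., 388.]), array([280., 499.])]
0 [array([284.,  70.]), array([281., 353.]), array([279., 453.])]
0.05 [array([284.,  70.]), array([280., 316.]), array([279., 404.])]
0.1 [array([284.,  70.]), array([280., 276.]), array([279., 351.])]
[149. 123.]
[415. 123.]
```

View pics/wrist23z.png

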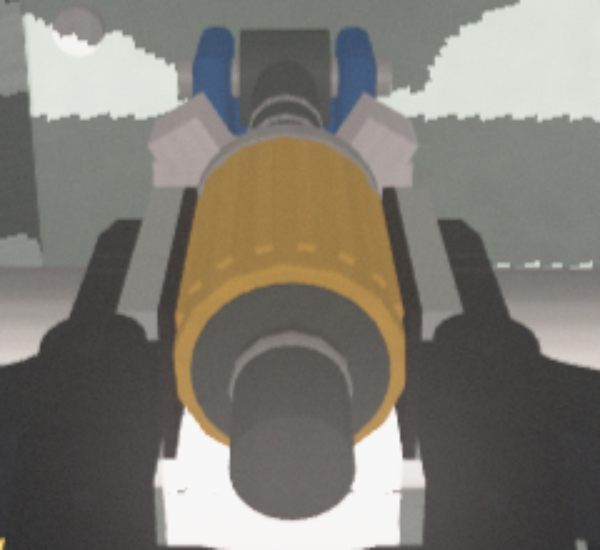

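Request:
carry_out:
  steps: [0.06,0,0,0,0,0,-1,0,0,0,0,0,0,0.05,0,0,0,0,0,0,0.05,0,0,0,0,0,0,0.05,0.25,0,-0.75,0,0,0,0.05,0,0,0,0,0,0,0.05]

```text
time_s: 19.02
eef_pos: [470.8, -100.2, 111.9]
ee_rot: [0.001, 0.137, 0.991, -0.0]
force: [0.2, 0.3, -0.7]
grip_width: 0.522
```

```bash
python3 look.py 24 wrist; python3 - <<'E'
from h import *
s=readout.sense()
import cv2
a=cv2.imread('pics/wrist24.png')[220:440,200:440];cv2.imwrite('pics/wrist24z.png',cv2.resize(a,None,fx=2.5,fy=2.5))
dy=RR@[1,1.5,0]
for a in(-.05,0,.05,.1):
  print(a,[((proj("wrist",w(-48-l*np.sin(a),0,32+l*np.cos(a))+dy,s)-[200,220])*2.5).round(0) for l in(0,107,125)])
for z in(-29,-47): print(((proj("wrist",toolpt(s,(0,0,z)),s)-[200,220])*2.5).round())
E
```

```text
t 19.02 tcp rig [-43.8   1.7 111.9] F rig [ 0.1  0.3 -0.7] T [-0.    0.   -0.01] grip 0.522
toolR(rig) [[-1.0, -0.0, 0.002], [-0.0, 1.0, -0.0], [-0.002, -0.0, -1.0]] j [-0.45  0.35  1.78  0.    1.   -1.75]
-0.05 [array([283.,  55.]), array([279., 349.]), array([278., 447.])]
0 [array([283.,  55.]), array([279., 316.]), array([278., 404.])]
0.05 [array([283.,  55.]), array([279., 281.]), array([278., 358.])]
0.1 [array([283.,  55.]), array([279., 244.]), array([278., 309.])]
[281. 343.]
[280. 436.]
```

View pics/wrist24z.png

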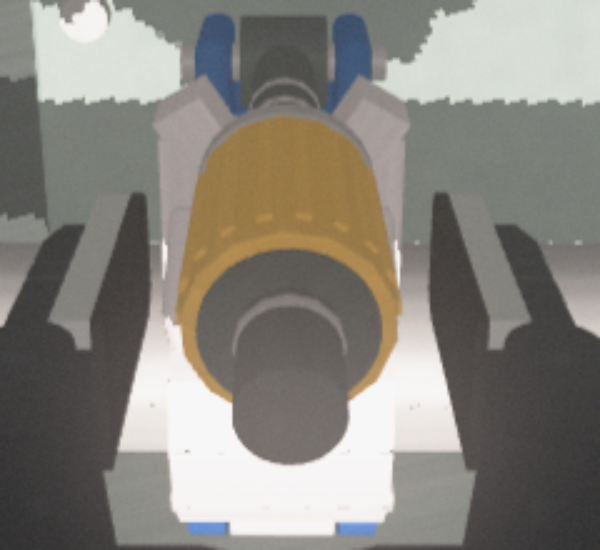

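Request:
carry_out:
  steps: [0.25,0,0.15,0,0,0,0.05,0,0,0,0,0,0,-1,0,0,0,0,0,0,-1,0,0,0,0,0,0,-1,0,0,0,0,0,0,-1]
  grip_force: 40

```text
time_s: 19.48
eef_pos: [467.8, -99.5, 109.2]
ee_rot: [-0.0, 0.137, 0.991, -0.0]
force: [-3.9, -0.4, 2.2]
grip_width: 0.338
```

```bash
python3 look.py 25 wrist scene;
```

```text
t 19.48 tcp rig [-46.9   1.6 109.2] F rig [-3.6 -1.4  2.2] T [-0.24  0.58 -0.02] grip 0.338
toolR(rig) [[-1.0, -0.0, -0.001], [-0.0, 1.0, -0.0], [0.001, -0.0, -1.0]] j [-0.46  0.35  1.79 -0.    1.   -1.75]
scene 128 198
```

View pics/wrist25.png

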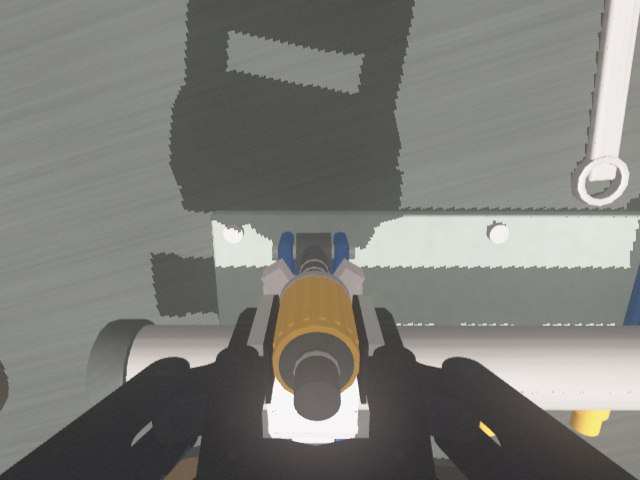

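Request:
carry_out:
  steps: [0,0,0.017,0,0,1.2,-1,0,0,0.017,0,0,1.2,-1,0,0,0.017,0,0,1.2,-1,0,0,0.017,0,0,1.2,-1,0,0,0.017,0,0,1.2,-1,0,0,0.017,0,0,1.2,-1]

```text
time_s: 20.08
eef_pos: [468.2, -99.2, 108.2]
ee_rot: [-0.0, 0.439, 0.898, 0.0]
force: [-1.7, 2.5, 1.4]
grip_width: 0.34
```

```bash
python3 look.py 26 wrist;
```

```text
t 20.08 tcp rig [-46.6   2.  108.2] F rig [-2.3  1.9  1.4] T [0.25 0.13 0.05] grip 0.34
toolR(rig) [[-0.806, 0.592, 0.0], [0.592, 0.806, 0.001], [0.0, 0.001, -1.0]] j [-0.45  0.35  1.79  0.    0.99 -1.12]
```

View pics/wrist26.png

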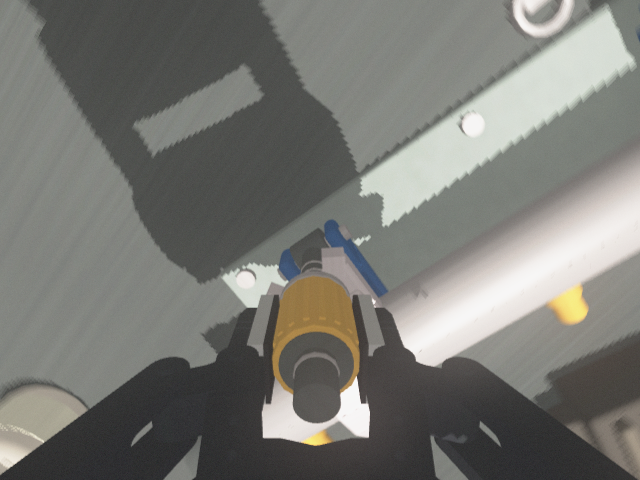

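Request:
carry_out:
  steps: [0,0,0.017,0,0,1.2,-1,0,0,0.017,0,0,1.2,-1,0,0,0.017,0,0,1.2,-1]

```text
time_s: 20.38
eef_pos: [468.5, -99.2, 107.8]
ee_rot: [0.0, 0.573, 0.819, 0.001]
force: [1.4, 1.8, 1.2]
grip_width: 0.338
```

```bash
python3 -c "
from h import *
st()"
```

```text
t 20.38 tcp rig [-46.3   2.1 107.8] F rig [0.9 2.1 1.2] T [ 0.25 -0.3   0.04] grip 0.338
toolR(rig) [[-0.586, 0.811, 0.001], [0.811, 0.586, 0.001], [-0.0, 0.001, -1.0]] j [-0.45  0.36  1.79  0.    0.99 -0.81]
```

Request:
carry_out:
  steps: [0,0,0.017,0,0,1.2,-1,0,0,0.017,0,0,1.2,-1,0,0,0.017,0,0,1.2,-1]

```text
time_s: 20.63
eef_pos: [468.9, -99.4, 107.4]
ee_rot: [0.001, 0.694, 0.72, 0.001]
force: [2.4, 1.1, -1.0]
grip_width: 0.342
```

```bash
python3 -c "
from h import *
st()"
```

```text
t 20.63 tcp rig [-45.8   2.  107.4] F rig [ 2.   1.7 -1. ] T [ 0.16 -0.64  0.06] grip 0.342
toolR(rig) [[-0.306, 0.952, 0.002], [0.952, 0.306, 0.001], [-0.0, 0.002, -1.0]] j [-0.45  0.36  1.79  0.    0.99 -0.49]
```

Request:
carry_out:
  steps: [0,0,0.017,0,0,1.2,-1,0,0,0.017,0,0,1.2,-1,0,0,0.017,0,0,1.2,-1]

```text
time_s: 20.88
eef_pos: [469.3, -99.7, 106.9]
ee_rot: [0.001, 0.798, 0.602, 0.001]
force: [5.0, -0.3, -2.6]
grip_width: 0.337
```

```bash
python3 -c "
from h import *
st()"
```

```text
t 20.88 tcp rig [-45.4   1.8 106.9] F rig [ 4.9  1.  -2.6] T [-0.08 -0.96 -0.01] grip 0.337
toolR(rig) [[0.003, 1.0, 0.003], [1.0, -0.003, 0.0], [0.0, 0.003, -1.0]] j [-0.45  0.36  1.79  0.    0.99 -0.18]
```

Request:
carry_out:
  steps: [0,0,0.017,0,0,1.2,-1,0,0,0.017,0,0,1.2,-1,0,0,0.017,0,0,1.2,-1]

```text
time_s: 21.13
eef_pos: [469.5, -100.0, 106.4]
ee_rot: [0.002, 0.883, 0.47, 0.001]
force: [5.9, -2.1, -3.8]
grip_width: 0.336
```

```bash
python3 look.py 27 wrist scene
```

```text
t 21.13 tcp rig [-45.1   1.6 106.4] F rig [ 6.2 -0.5 -3.8] T [-0.41 -1.12  0.03] grip 0.336
toolR(rig) [[0.312, 0.95, 0.004], [0.95, -0.312, -0.0], [0.001, 0.004, -1.0]] j [-0.45  0.36  1.79  0.    0.99  0.14]
scene 128 198
```

View pics/scene27.png

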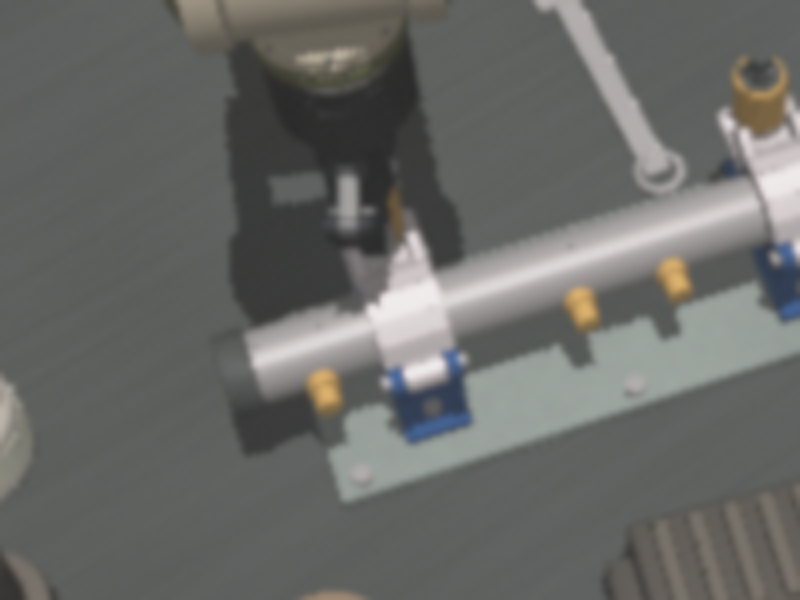

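View pics/wrist27.png

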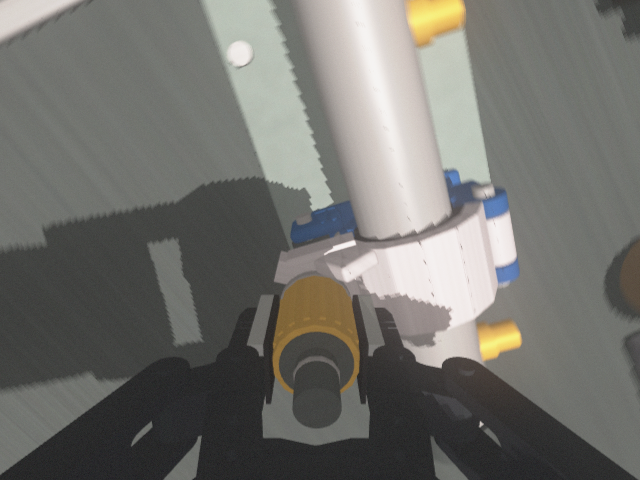

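Request:
carry_out:
  steps: [0.03,0.09,0.04,0,0,0,-1,0,0,0,0,0,0,-1]

```text
time_s: 21.4
eef_pos: [469.7, -100.1, 106.2]
ee_rot: [0.001, 0.882, 0.472, 0.001]
force: [1.4, -1.3, 2.9]
grip_width: 0.341
```

```bash
python3 -c "
from h import *
st()"
```

```text
t 21.4 tcp rig [-44.9   1.5 106.2] F rig [ 1.7 -0.8  2.9] T [-0.25 -0.44  0.  ] grip 0.341
toolR(rig) [[0.307, 0.952, 0.002], [0.952, -0.307, -0.0], [0.0, 0.002, -1.0]] j [-0.45  0.36  1.79  0.    0.99  0.13]
```

Request:
carry_out:
  steps: [0.02,0.06,0.017,0,0,1.2,-1,0,0,0.017,0,0,1.2,-1,0,0,0.017,0,0,1.2,-1,0,0,0,0,0,0,-1]

```text
time_s: 21.73
eef_pos: [470.1, -100.4, 105.7]
ee_rot: [0.001, 0.945, 0.326, 0.0]
force: [0.2, -2.1, 3.2]
grip_width: 0.337
```

```bash
python3 -c "
from h import *
st()"
```

```text
t 21.73 tcp rig [-44.5   1.4 105.7] F rig [ 0.8 -1.9  3.2] T [-0.59 -0.23 -0.  ] grip 0.337
toolR(rig) [[0.59, 0.808, 0.002], [0.808, -0.59, -0.001], [0.0, 0.002, -1.0]] j [-0.45  0.36  1.79 -0.    0.99  0.45]
```

Request:
carry_out:
  steps: [0,0,0.017,0,0,1.2,-1,0,0,0.017,0,0,1.2,-1,0,0,0,0,0,0,-1]

```text
time_s: 21.98
eef_pos: [470.2, -100.5, 105.4]
ee_rot: [0.001, 0.974, 0.227, 0.001]
force: [1.5, -3.7, 3.8]
grip_width: 0.341
```

```bash
python3 -c "
from h import *
st()"
```

```text
t 21.98 tcp rig [-44.3   1.3 105.4] F rig [ 2.5 -3.1  3.8] T [-0.95 -0.31  0.02] grip 0.341
toolR(rig) [[0.743, 0.669, 0.002], [0.669, -0.743, -0.001], [0.001, 0.002, -1.0]] j [-0.45  0.36  1.79 -0.    0.99  0.66]
```

```bash
sed -i 's/"grip",round/"tau6",round(s["tau"][5],3),"grip",round/' h.py; python3 -c "
from h import *
st()"
```

```text
t 21.98 tcp rig [-44.3   1.3 105.4] F rig [ 2.5 -3.1  3.8] T [-0.95 -0.31  0.02] tau6 1.405 grip 0.341
toolR(rig) [[0.743, 0.669, 0.002], [0.669, -0.743, -0.001], [0.001, 0.002, -1.0]] j [-0.45  0.36  1.79 -0.    0.99  0.66]
```

Request:
carry_out:
  steps: [0.03,0.02,0.017,0,0,1.2,-1,0,0,0.017,0,0,1.2,-1]

```text
time_s: 22.15
eef_pos: [470.4, -100.7, 105.2]
ee_rot: [0.001, 0.992, 0.125, 0.0]
force: [-0.2, -5.2, 6.5]
grip_width: 0.338
```

```bash
python3 -c "
from h import *
st()"
```

```text
t 22.15 tcp rig [-44.1   1.2 105.2] F rig [ 1.2 -5.   6.5] T [-1.16 -0.05  0.14] tau6 -1.75 grip 0.338
toolR(rig) [[0.865, 0.502, 0.002], [0.502, -0.865, -0.001], [0.001, 0.002, -1.0]] j [-0.45  0.36  1.79 -0.    0.99  0.87]
```

Request:
carry_out:
  steps: [0,0,0.017,0,0,1.2,-1,0,0,0.017,0,0,1.2,-1]

```text
time_s: 22.32
eef_pos: [470.5, -100.9, 105.0]
ee_rot: [0.001, 1.0, 0.021, 0.001]
force: [-0.1, -5.5, 7.4]
grip_width: 0.336
```

```bash
python3 -c "
from h import *
st()"
```

```text
t 22.32 tcp rig [-43.9   1.  105. ] F rig [ 1.4 -5.4  7.4] T [-1.4   0.1   0.17] tau6 -1.487 grip 0.336
toolR(rig) [[0.95, 0.311, 0.002], [0.311, -0.95, -0.002], [0.001, 0.002, -1.0]] j [-0.45  0.36  1.79 -0.    0.99  1.08]
```

Request:
carry_out:
  steps: [-0.02,0.05,-0.04,0,0,0,-1,0,0,0,0,0,0,-1]

```text
time_s: 22.48
eef_pos: [470.2, -101.0, 105.0]
ee_rot: [0.001, 1.0, 0.022, 0.001]
force: [1.9, -4.8, 3.6]
grip_width: 0.337
```

```bash
python3 look.py 28 wrist scene
```

```text
t 22.48 tcp rig [-44.2   0.8 105. ] F rig [ 3.1 -4.1  3.6] T [-1.2  -0.37 -0.12] tau6 0.187 grip 0.337
toolR(rig) [[0.949, 0.315, 0.002], [0.315, -0.949, -0.001], [0.001, 0.001, -1.0]] j [-0.46  0.36  1.79 -0.    0.99  1.07]
scene 128 198
```

View pics/wrist28.png

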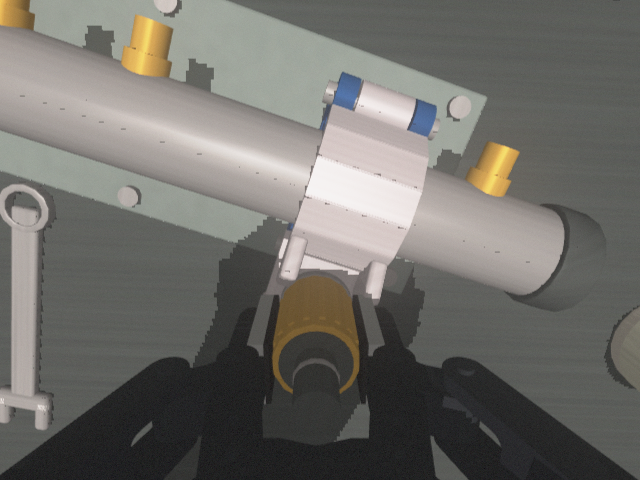

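View pics/scene28.png

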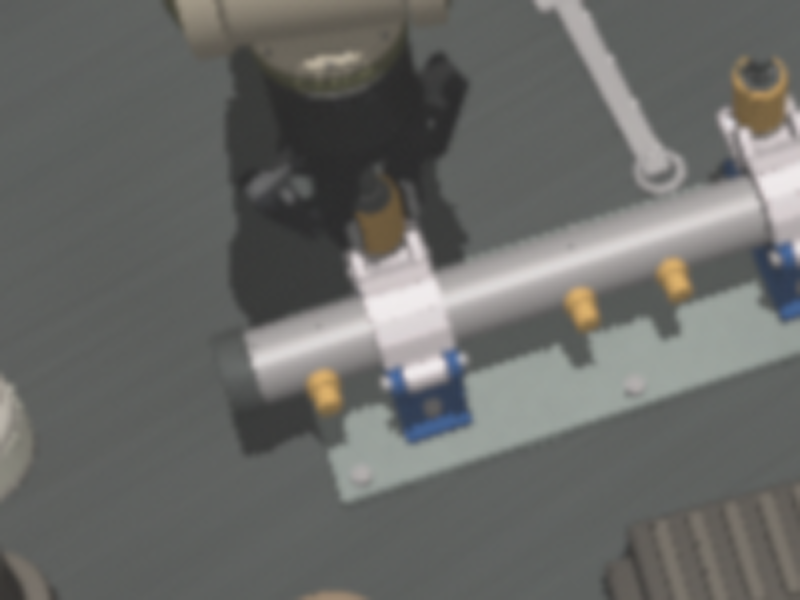

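Request:
carry_out:
  steps: [0,0,0.01,0,0,1,-1,0,0,0.01,0,0,1,-1]

```text
time_s: 22.75
eef_pos: [470.3, -101.2, 104.9]
ee_rot: [0.001, 0.998, -0.066, 0.001]
force: [2.3, -6.3, 3.8]
grip_width: 0.338
```

```bash
python3 -c "
from h import *
st()"
```

```text
t 22.75 tcp rig [-44.    0.6 104.9] F rig [ 3.9 -5.4  3.8] T [-1.44 -0.23  0.26] tau6 -1.35 grip 0.338
toolR(rig) [[0.99, 0.142, 0.002], [0.142, -0.99, -0.001], [0.002, 0.002, -1.0]] j [-0.46  0.36  1.79 -0.    0.99  1.25]
```

Request:
carry_out:
  steps: [0,0,0.01,0,0,1,-1]

```text
time_s: 22.83
eef_pos: [470.3, -101.3, 104.8]
ee_rot: [0.001, 0.994, -0.11, 0.001]
force: [2.5, -6.8, 4.0]
grip_width: 0.337
```

```bash
python3 -c "
from h import *
st()"
```

```text
t 22.83 tcp rig [-44.1   0.6 104.8] F rig [ 4.2 -5.9  4. ] T [-1.59 -0.09  0.23] tau6 -1.158 grip 0.337
toolR(rig) [[0.998, 0.055, 0.002], [0.055, -0.998, -0.002], [0.002, 0.002, -1.0]] j [-0.46  0.36  1.79 -0.    0.99  1.34]
```

Request:
carry_out:
  steps: [0,0,0,0,0,0,-1,0,0,0,0,0,0,-0.1,0,0,0,0,0,0,0.1,0,0,0,0,0,0,0.2,0,0,0,0,0,0,0.2]

```text
time_s: 23.25
eef_pos: [469.4, -100.0, 104.0]
ee_rot: [-0.0, 0.994, -0.11, -0.001]
force: [-0.1, 0.2, 0.0]
grip_width: 0.602
```

```bash
python3 look.py 29 wrist scene
```

```text
t 23.25 tcp rig [-45.2   1.6 104. ] F rig [-0.2  0.2  0. ] T [ 0.01  0.07 -0.01] tau6 -0.032 grip 0.602
toolR(rig) [[0.999, 0.054, -0.001], [0.054, -0.999, 0.001], [-0.001, -0.001, -1.0]] j [-0.45  0.36  1.79  0.    0.99  1.34]
scene 128 198
```

View pics/wrist29.png

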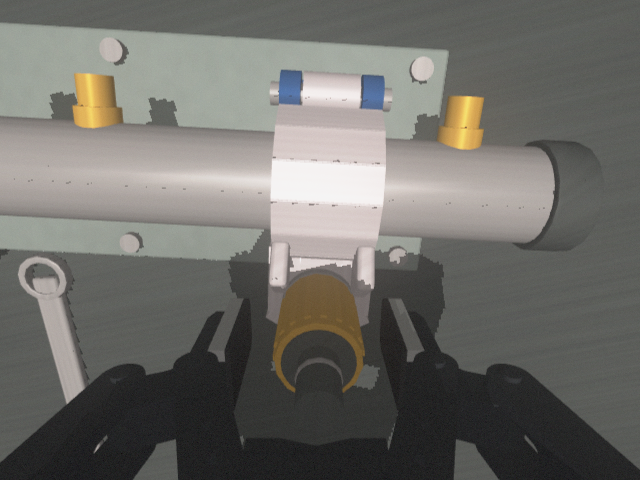

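Request:
carry_out:
  steps: [0.11,0.1,0,0,0,0,0.1,0,0,0,0,0,0,-1,0,0,0,0,0,0,-1,0,0,0,0,0,0,-1,0,0,0,0,0,0,-1]

```text
time_s: 23.77
eef_pos: [470.7, -101.8, 104.6]
ee_rot: [0.0, 0.994, -0.111, 0.0]
force: [-1.1, -0.9, 1.9]
grip_width: 0.338
```

```bash
python3 -c "
from h import *
st()"
```

```text
t 23.77 tcp rig [-43.5   0.1 104.6] F rig [-0.8 -1.2  1.9] T [ 0.03  0.09 -0.03] tau6 -0.007 grip 0.338
toolR(rig) [[0.999, 0.052, 0.0], [0.052, -0.999, -0.0], [0.0, 0.0, -1.0]] j [-0.46  0.37  1.79 -0.    0.99  1.34]
```

Request:
carry_out:
  steps: [0,0,0,0,0,0.5,-1,0,0,0,0,0,0.5,-1]

```text
time_s: 23.93
eef_pos: [470.7, -101.8, 104.5]
ee_rot: [0.0, 0.988, -0.155, 0.0]
force: [-0.5, -0.5, 2.6]
grip_width: 0.337
```

```bash
python3 -c "
from h import *
st()"
```

```text
t 23.93 tcp rig [-43.5   0.2 104.5] F rig [-0.4 -0.6  2.6] T [-0.02  0.02  0.21] tau6 -0.545 grip 0.337
toolR(rig) [[0.999, -0.036, 0.0], [-0.036, -0.999, -0.0], [0.0, 0.0, -1.0]] j [-0.46  0.37  1.79 -0.    0.99  1.43]
```

Request:
carry_out:
  steps: [0,0,0,0,0,0,-0.1,0,0,0,0,0,0,0.2,0,0,0,0,0,0,0.3,0,0,0,0,0,0,0.3,0,0,-1.5,0,0,0,0.3,0,0,-3,0,0,0,0.3,0,0,-3,0,0,0,0.3,0,0,-3,0,0,0,0.3,-3,0,-1,0,0,0,0.3,-4,0,0,0,0,0,0.3,-4,0,0,0,0,0,0.3,-4,0,0,0,0,0,0.3,0,0,0,0,0,0,0.3,0,0,0,0,0,0,0.3]

```text
time_s: 25.1
eef_pos: [326.9, -55.5, 219.9]
ee_rot: [0.0, 0.988, -0.154, 0.001]
force: [0.2, -1.4, -0.7]
grip_width: 0.645
```

```bash
python3 look.py 30 wrist side scene; python3 - <<'E'
from h import *
import cv2
dy=RR@[1,1.5,0]
for n,o in(("scene",(128,198)),("side",(255,207))):
  im=cv2.imread(f"pics/{n}30.png")
  for y,c in((0,(0,255,0)),(230,(255,0,255))):
   for l in(60,104,125):
    q=(proj(n,w(-48,y,32+l)+dy)-o+.5)*4;cv2.circle(im,tuple(int(v) for v in q),3,c,-1)
  cv2.imwrite(f"pics/{n}30p.png",im)
E
```

```text
t 25.1 tcp rig [-194.4    5.6  219.9] F rig [ 0.6 -1.3 -0.7] T [-0.03 -0.    0.01] tau6 -0.061 grip 0.645
toolR(rig) [[0.999, -0.035, 0.002], [-0.035, -0.999, -0.0], [0.002, 0.0, -1.0]] j [-0.53 -0.13  2.02  0.    1.25  1.35]
side 255 207
scene 128 198
```

View pics/side30p.png

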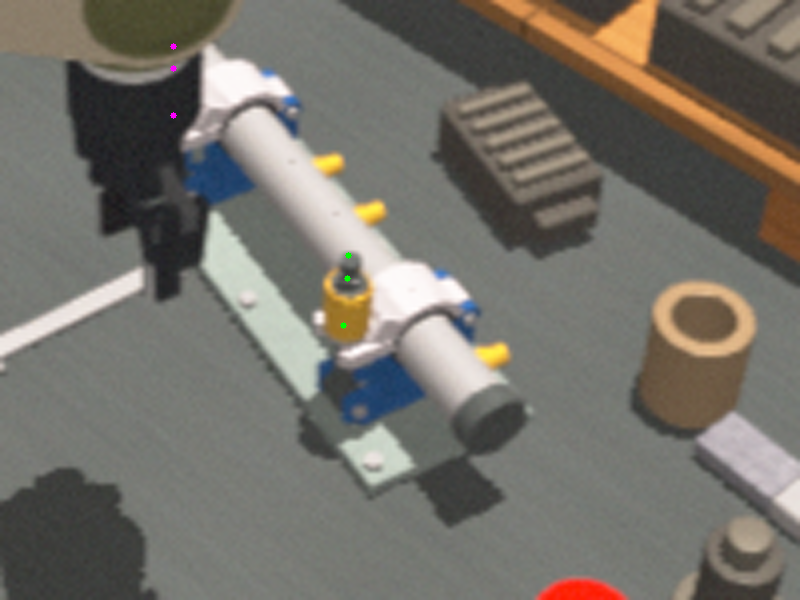

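View pics/scene30p.png

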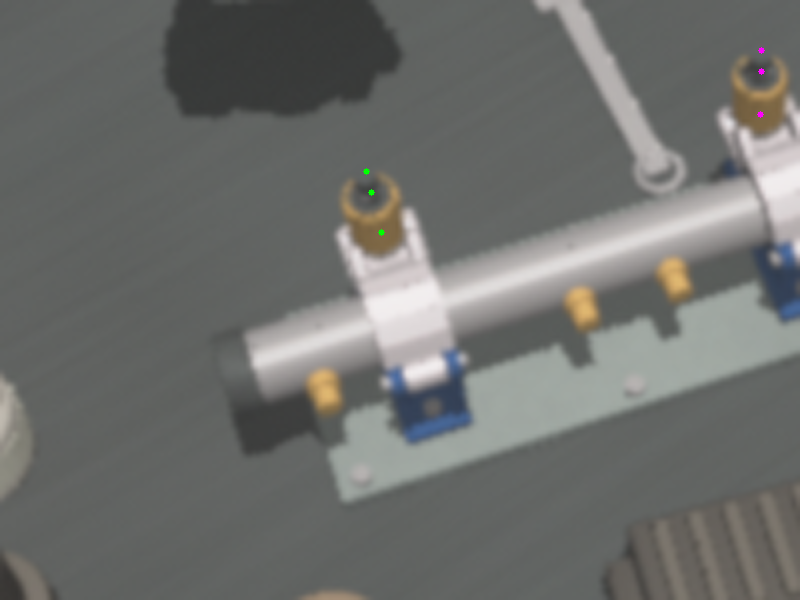

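```bash
python3 -c "
from rig import finish_job
print(finish_job())"
```

```text
the job is handed in; nothing more can be done
None
```

The clamp is closed and I handed the job in at about 25 s; no verdict is reported.

- **Cap:** I pushed it over with the fingertips until it stopped firmly on the pipe. The force on the tool peaked at about 20 N, under the 35 N limit. The wrist image puts it at about 0.02 rad, though that reading ranged up to about 0.05 rad.
- **Bolt:** I held it by the nut and swung it into the slot until it met the slot end. The nut had shifted in the pads, so I regripped once on the way. It now stands upright to within about 0.02 rad.
- **Nut:** I turned it about 3.2 rad clockwise. The turning torque rose from about 0.03 to about 0.2 N m, and I confirmed it with a fresh, centred grip and a last small turn. That suggests about 0.7 to 0.9 rad past first contact.

**Last checks:** the pictures show the nut seated on the fork and the bolt upright, matching the finished clamp. The parts of the bench in view look untouched, and the gripper is clear of everything.

**Less certain:**
- I judged the clamping force only from torque and angle, so I have no direct reading of it.
- The wrist torque reading has about 0.05 N m of noise, so the point of first contact is known only to about 0.2 rad.
- At the first contact attempts my fingers went into the fork slot and later touched the cap's small ribs. I backed off each time, and no large force was read.

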